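# Load, bolt and start the bench centrifuge

## Robot

A 6-joint arm with a two-finger parallel gripper is mounted at the origin on the work surface. World frame = base frame: x ahead of the robot, y to its left, z up, the work surface at z = 0. Lengths are in mm, angles in rad, forces in N, time in s.
With the tool pointing down it reaches from about 275 to 1000 mm from the base axis. Payload 8.4 kg.
Tool frame: the origin (TCP) lies between the finger pads; the fingertips stand 8 mm ahead of it and the grasp point (between the pads) lies 11 mm behind it (tcp_to_tips is the distance from the TCP to the fingertips, in mm); z points along the fingers, y is the line along which they close (so a half turn about z gives the same grasp; the last joint's range is limited). The gripper opens to 85 mm and grips with 20 to 120 N. Pads are 22 mm wide; open, the fingers measure 114 mm over their backs; the gripper's body (76 mm by 85 mm) begins 54 mm behind the grasp point. The pads swing forward as they close: fully open they stand 13 mm farther back than shut.
Start: joints at [1.173, 0.353, 1.633, -0, 1.155, -0.002], TCP at [240.965, 576.683, 239.281] pointing down, gripper open.
Joint ranges: [-2.63, 2.63], [-0.92, 2.1], [0.06, 2.66], [-1.3, 4.44], [0, 2.69], [-3.02, 3.02]. Speed limits (rad/s): [2.22, 2.22, 2.79, 3.14, 3.14, 3.14].

## Interface

Orientations are given as [roll, pitch, yaw] about the fixed x, y, z axes, in that order (R = Rz(yaw) Ry(pitch) Rx(roll)).
In Python, from rig import * gives the robot as it stands.
- The arm moves only by the tool step_arm, never from a script. Its argument "motion" is a list of rows, each an object with "claw": the finger opening in mm, from 0 to 85.4; "delta_pos": the shift along the tool's x, y, z in mm, a list of three; "turn": the turn about the tool's z in rad. In form: [{"claw": claw, "delta_pos": [dx, dy, dz], "turn": turn}, ...]. A call has 1 to 8 rows; each row shifts and turns the commanded pose from where the row before left it, along the tool's axes as they then stand; what a row does not reach is not made up. A row lasts 1/12 s, in which the tool goes at most 41.7 mm and 7.16 degrees, less where a joint would pass 70% of its speed; a pose out of reach is approached as far as the arm can. A call is refused whole if a number of a shift passes 41.7 or a number of a turn 0.125, either way. A call with a gripper value outside its range is refused whole. The fingers move at their own pace and stop on an object; "force" is the grip in N (left out, the last holds). Time passes only in rows, so rows that do not move let the fingers close. It gives the time, the measured TCP pose, the force, the opening and the grip force at its end, in the units of the state.
- sense(): the state, without advancing time (a new reading comes with each control period).
- grab_frame(name): name is "scene" or "top"; returns a dict with "img" (400x640x3 uint8, red, green, blue), "vertical_fov" (degrees; the focal length in pixels is half the picture's height over the tangent of half this angle, whatever the lens; pixels are square), "cx", "cy" (the principal point, pixels), "R" (3x3) and "t" (3): a world point X has camera coordinates R X + t. Camera axes: x right, y down, z forward; pixel columns grow to the right and rows downward; lengths in mm; the calibration is good to about 2 mm. A picture is of the moment at which its call begins. There is no depth.
- sign_off(): hands the job in; it is judged then, once.
The state is a dict: "clock": time; "qpos": joint angles; "qvel": joint speeds; "joint_efforts": joint torques, N m; "eef_pos": TCP position; "tcp_rot": TCP orientation; "contact_force": force on the tool from outside, world axes, zero at the start; "wrist_torque": the same for the moment, N m; "opening": opening from 0.0 (shut) to 1.0 (fully open); "grasp_force": force on a finger pad.
Only numpy, scipy, OpenCV 4.12 (cv2) and the standard library are available. Lean on these libraries where they do the work, as an engineer would, in place of code of your own. Each camera call takes 0.05 s, during which the arm holds its last target. There are 200 camera calls.

## Task

Get the bench centrifuge running: seat the rotor fully down on the square drive shaft and stand every sample vial upright in a cup of the rotor, shared out so that the load is balanced about the shaft. Then shut the lid, slide its bolt fully home into the keeper, and only then press the start button. Leave the beaker and the reagent bottle standing where they are.

Things in the scene. Friction and masses are not known exactly. Their poses are not given: they have to be found in the camera images.
- centrifuge: White bench centrifuge, fixed; footprint 315 x 250 mm, flat top (deck) 115 mm up. Origin on the bench under the drive shaft. Own -x: front with console (to x = -190 mm), roughly along world -y; +x: back (to 125 mm) with the lid's hinge; y across (+-125 mm); z up. Around the shaft an open round bowl, 206 mm across, is sunk into the deck, floor at z = 66 mm
- shaft_seat (a point): On the axis of the upright square drive shaft, on the 36 mm round shoulder where the rotor's underside rests, 80 mm above the bench; z up, x and y square to the flats. Shaft 14 mm square for 40 mm above this point, then a 10 mm square tip 6 mm high. Turns with light effort (0.12 N m friction), up to 1.57 rad either way from the centrifuge's x, and stays where left
- lid (a joint): Hinge angle of the lid in rad: 0 shut, 1.75 fully open; starts open. Stiff friction hinge (0.65 N m) that stays at any angle; lid of 0.45 kg
- lid_hinge (a point): On the lid's hinge line in mid-width, at deck height, 115 mm behind the shaft; the frame turns with the lid. Clear cover, open below: 230 mm from hinge to front edge (along -x), 236 mm wide (y), outer top face at z = 36 mm. Opens up and over to the back. Grip on the top face, 14 x 70 mm and 12 mm high, 212 mm from the hinge. Its steel keeper sticks out 46 mm past the front edge at y = 61 mm
- lid_edge (a point): Middle of the lid's front upper edge (230 mm from the hinge, 36 mm up, in the lid's frame)
- bolt (a joint): Travel of the lid's barrel bolt in m: 0 drawn back, 0.040 fully home through the keeper of the shut lid. Slides along the centrifuge's own +y (roughly towards the robot); 2 N of friction
- bolt_knob (a point): Top centre of the bolt's upright knob, 12 mm across, its top 43 mm above the deck, free for the upper 24 mm. The bolt runs along the centrifuge's y on the console top, 150 mm in front of the shaft, 35 mm from the front of the shut lid. Its two guides, 19 mm high, sit 25 mm behind and 56 mm beyond the drawn-back knob
- start (a joint): Press of the start button in m: 0 up, 0.005 fully down; springs back; 5 N
- start_top (a point): Centre of the top of the round start button (26 mm across, grey, in a grey collar), which faces up on the console top, 21 mm above the deck, 160 mm in front of the shaft at the centrifuge's y = -100 mm
- rotor: Aluminium rotor, about 0.45 kg: disc 176 mm across, 5 mm thick, with six round cups (37 mm outside, 31 mm bore, rims 27 mm and floors 5 mm above the underside) on a 66 mm radius; square hub 30 x 30 mm, 60 mm high, with a 16 mm square bore right through. Origin: centre of underside, z up, x and y square to hub and bore. Starts lying flat on the bench
- cup0 (a point): Centre of the floor of rotor cup 0, 0 degrees anticlockwise from the rotor's +x; opposite cup 3
- cup1 (a point): Centre of the floor of rotor cup 1, 60 degrees anticlockwise from the rotor's +x; opposite cup 4
- cup2 (a point): Centre of the floor of rotor cup 2, 120 degrees anticlockwise from the rotor's +x; opposite cup 5
- cup3 (a point): Centre of the floor of rotor cup 3, 180 degrees anticlockwise from the rotor's +x; opposite cup 0
- cup4 (a point): Centre of the floor of rotor cup 4, 240 degrees anticlockwise from the rotor's +x; opposite cup 1
- cup5 (a point): Centre of the floor of rotor cup 5, 300 degrees anticlockwise from the rotor's +x; opposite cup 2
- vial0: Amber glass sample vial with a white cap, a straight cylinder 28 mm across and 48 mm tall, 40 g; origin at the centre of its underside, z up. All vials weigh much the same. Two to four are present; it starts standing on the bench
- vial1: Amber glass sample vial with a white cap, a straight cylinder 28 mm across and 48 mm tall, 40 g; origin at the centre of its underside, z up. All vials weigh much the same. Two to four are present; it starts standing on the bench
- vial2: Amber glass sample vial with a white cap, a straight cylinder 28 mm across and 48 mm tall, 40 g; origin at the centre of its underside, z up. All vials weigh much the same. Two to four are present; it starts standing on the bench
- vial3: Amber glass sample vial with a white cap, a straight cylinder 28 mm across and 48 mm tall, 40 g; origin at the centre of its underside, z up. All vials weigh much the same. Two to four are present; it starts standing on the bench
- beaker: Empty glass beaker, 72 mm across, 85 mm tall, loose; origin at the centre of its underside. Not to be disturbed
- reagent: Reagent bottle, 58 mm across, 92 mm tall, loose; origin at the centre of its underside. Not to be disturbed
- dish: Small clear plastic dish, 62 mm across, 15 mm tall, loose, standing behind the vials; origin at the centre of its underside
- spatula: Thin steel lab spatula, 150 mm long, 8 mm wide, lying loose on the bench between the rotor and the centrifuge; origin at its middle, along its own x
Things that resemble listed ones, but are neither listed nor needed, are in the scene too. Leave any purple look-alike of the vial1 alone.

How it is judged (in metres and radians):
On the way, in this order (a step that is already met when the one before it is completed fails the run):
1. the rotor sits fully down on the square shaft with every vial upright in a cup, the load balanced, the lid still open (horizontal distance between rotor and shaft_seat below 0.003 m and z of rotor in the frame of shaft_seat between -0.004 and 0.004 m and angle between rotor's own z axis and vertical below 0.05 rad and (angle between the x axis of rotor and the x axis of shaft_seat, either way round below 0.2 rad or angle between the x axis of rotor and the y axis of shaft_seat, either way round below 0.2 rad) and angle between each of vial0, vial1, vial2, vial3's own z axis and vertical below 0.15 rad and (distance between vial0 and cup0 below 0.006 m or distance between vial0 and cup1 below 0.006 m or distance between vial0 and cup2 below 0.006 m or distance between vial0 and cup3 below 0.006 m or distance between vial0 and cup4 below 0.006 m or distance between vial0 and cup5 below 0.006 m) and (distance between vial1 and cup0 below 0.006 m or distance between vial1 and cup1 below 0.006 m or distance between vial1 and cup2 below 0.006 m or distance between vial1 and cup3 below 0.006 m or distance between vial1 and cup4 below 0.006 m or distance between vial1 and cup5 below 0.006 m) and (distance between vial2 and cup0 below 0.006 m or distance between vial2 and cup1 below 0.006 m or distance between vial2 and cup2 below 0.006 m or distance between vial2 and cup3 below 0.006 m or distance between vial2 and cup4 below 0.006 m or distance between vial2 and cup5 below 0.006 m) and (distance between vial3 and cup0 below 0.006 m or distance between vial3 and cup1 below 0.006 m or distance between vial3 and cup2 below 0.006 m or distance between vial3 and cup3 below 0.006 m or distance between vial3 and cup4 below 0.006 m or distance between vial3 and cup5 below 0.006 m) and (((distance between vial0 and vial1 above 0.122 m or distance between vial0 and vial2 above 0.122 m or distance between vial0 and vial3 above 0.122 m) and (distance between vial1 and vial0 above 0.122 m or distance between vial1 and vial2 above 0.122 m or distance between vial1 and vial3 above 0.122 m) and (distance between vial2 and vial0 above 0.122 m or distance between vial2 and vial1 above 0.122 m or distance between vial2 and vial3 above 0.122 m) and (distance between vial3 and vial0 above 0.122 m or distance between vial3 and vial1 above 0.122 m or distance between vial3 and vial2 above 0.122 m)) or (distance between any of vial0, vial1, vial2, vial3 and cup0 below 0.006 m and distance between any of vial0, vial1, vial2, vial3 and cup2 below 0.006 m and distance between any of vial0, vial1, vial2, vial3 and cup4 below 0.006 m and not (distance between any of vial1, vial2, vial3 and vial0 above 0.122 m or distance between any of vial2, vial3 and vial1 above 0.122 m or distance between vial3 and vial2 above 0.122 m)) or (distance between any of vial0, vial1, vial2, vial3 and cup1 below 0.006 m and distance between any of vial0, vial1, vial2, vial3 and cup3 below 0.006 m and distance between any of vial0, vial1, vial2, vial3 and cup5 below 0.006 m and not (distance between any of vial1, vial2, vial3 and vial0 above 0.122 m or distance between any of vial2, vial3 and vial1 above 0.122 m or distance between vial3 and vial2 above 0.122 m))) and value of joint lid above 0.3 rad), for 0.2 s.
2. the lid is shut (value of joint lid below 0.04 rad), for 0.2 s.
3. the bolt is fully home in the keeper of the shut lid (value of joint lid below 0.04 rad and value of joint bolt above 0.035 m), for 0.2 s.
4. the start button is pressed (all of step 3 and value of joint start above 0.0035 m), for 0.04 s.
At the end, for the whole second after the job is handed in: Rotor down on the shoulder (4 mm) and centred (3 mm), every vial upright within 6 mm of a cup floor centre, each loaded cup with its opposite loaded too (or three vials in every second cup), lid within 0.04 rad of shut, bolt 35 mm or more home, button let go, all at rest (all of step 3 and horizontal distance between rotor and shaft_seat below 0.003 m and z of rotor in the frame of shaft_seat between -0.004 and 0.004 m and angle between rotor's own z axis and vertical below 0.05 rad and (angle between the x axis of rotor and the x axis of shaft_seat, either way round below 0.2 rad or angle between the x axis of rotor and the y axis of shaft_seat, either way round below 0.2 rad) and angle between each of vial0, vial1, vial2, vial3's own z axis and vertical below 0.15 rad and (distance between vial0 and cup0 below 0.006 m or distance between vial0 and cup1 below 0.006 m or distance between vial0 and cup2 below 0.006 m or distance between vial0 and cup3 below 0.006 m or distance between vial0 and cup4 below 0.006 m or distance between vial0 and cup5 below 0.006 m) and (distance between vial1 and cup0 below 0.006 m or distance between vial1 and cup1 below 0.006 m or distance between vial1 and cup2 below 0.006 m or distance between vial1 and cup3 below 0.006 m or distance between vial1 and cup4 below 0.006 m or distance between vial1 and cup5 below 0.006 m) and (distance between vial2 and cup0 below 0.006 m or distance between vial2 and cup1 below 0.006 m or distance between vial2 and cup2 below 0.006 m or distance between vial2 and cup3 below 0.006 m or distance between vial2 and cup4 below 0.006 m or distance between vial2 and cup5 below 0.006 m) and (distance between vial3 and cup0 below 0.006 m or distance between vial3 and cup1 below 0.006 m or distance between vial3 and cup2 below 0.006 m or distance between vial3 and cup3 below 0.006 m or distance between vial3 and cup4 below 0.006 m or distance between vial3 and cup5 below 0.006 m) and (((distance between vial0 and vial1 above 0.122 m or distance between vial0 and vial2 above 0.122 m or distance between vial0 and vial3 above 0.122 m) and (distance between vial1 and vial0 above 0.122 m or distance between vial1 and vial2 above 0.122 m or distance between vial1 and vial3 above 0.122 m) and (distance between vial2 and vial0 above 0.122 m or distance between vial2 and vial1 above 0.122 m or distance between vial2 and vial3 above 0.122 m) and (distance between vial3 and vial0 above 0.122 m or distance between vial3 and vial1 above 0.122 m or distance between vial3 and vial2 above 0.122 m)) or (distance between any of vial0, vial1, vial2, vial3 and cup0 below 0.006 m and distance between any of vial0, vial1, vial2, vial3 and cup2 below 0.006 m and distance between any of vial0, vial1, vial2, vial3 and cup4 below 0.006 m and not (distance between any of vial1, vial2, vial3 and vial0 above 0.122 m or distance between any of vial2, vial3 and vial1 above 0.122 m or distance between vial3 and vial2 above 0.122 m)) or (distance between any of vial0, vial1, vial2, vial3 and cup1 below 0.006 m and distance between any of vial0, vial1, vial2, vial3 and cup3 below 0.006 m and distance between any of vial0, vial1, vial2, vial3 and cup5 below 0.006 m and not (distance between any of vial1, vial2, vial3 and vial0 above 0.122 m or distance between any of vial2, vial3 and vial1 above 0.122 m or distance between vial3 and vial2 above 0.122 m))) and value of joint start below 0.002 m and linear speed of each of rotor, vial0, vial1, vial2, vial3 below 0.02 m/s); the robot touches nothing.
It fails at once if the start button is pressed while the lid is open or its bolt is not home (value of joint start above 0.0025 m and (value of joint bolt below 0.033 m or value of joint lid above 0.05 rad)).
It fails at once if the beaker is knocked over or pushed more than 4 cm (angle between beaker's own z axis and vertical above 0.5 rad or distance of beaker from where it was at the start of the episode above 0.04 m).
It fails at once if the reagent bottle is knocked over or pushed more than 4 cm (angle between reagent's own z axis and vertical above 0.5 rad or distance of reagent from where it was at the start of the episode above 0.04 m).
Of vial0, vial1, vial2, vial3 only 2 to 4 are there at a start; the rules pass over those that are not, and their reading is None.
At some moment in a run one of rotor, vial0, vial1, vial2, vial3 may be knocked a few centimetres aside while the robot is not near it.
It also fails if it takes over 210 s, if anything falls off the work surface, if the arm or the gripper's body presses on something with over 40 N, if the wrist force passes 120 N, or if a joint passes its speed limit or range.

## Working session

There is one attempt and no reset: what is moved stays moved. The work goes in short steps, Python scripts to look and compute and a tool call to move; the robot and the scene stay as the last step left them, time stands still between calls to the robot, and variables do not carry over. Pictures are saved under pics/ and viewed, at most 16 in all, crops included, and the job is handed in when it is done.

Besides the shell and the picture viewer there is one more tool, called after "Call:" by a JSON object that holds its "op" and its "data", one argument or row to a line. step_arm: Moves the arm, as the interface text tells. Its arguments: {"type":"object","properties":{"motion":{"type":"array","items":{"type":"object","properties":{"claw":{"type":"number"},"delta_pos":{"type":"array","items":{"type":"number"}},"turn":{"type":"number"}}}},"force":{"type":"number"}},"required":["motion"]}

```bash
ls; mkdir -p pics
cat > h.py <<'E'
import numpy as np, cv2
from rig import *
def shot(n,name=None):
    f=grab_frame(n); 
    if name: cv2.imwrite('pics/'+name+'.png',f['img'][:,:,::-1])
    return f
def K(f): 
    fl=200/np.tan(np.radians(f['vertical_fov'])/2); return fl,f['cx'],f['cy']
def ray(f,u,v):
    fl,cx,cy=K(f); R=np.array(f['R']);t=np.array(f['t'])
    return -R.T@t, R.T@np.array([(u-cx)/fl,(v-cy)/fl,1.])
def onz(f,u,v,z):
    o,d=ray(f,u,v); return o+d*(z-o[2])/d[2]
def proj(f,X):
    fl,cx,cy=K(f); c=np.array(f['R'])@np.array(X,float)+np.array(f['t']); return np.array([cx+fl*c[0]/c[2],cy+fl*c[1]/c[2]])
E
python3 - <<'E'
from h import *
np.set_printoptions(precision=3,suppress=True)
for n in('scene','top'):
    f=shot(n,n+'0'); print(n,K(f),ray(f,320,200),{k:v for k,v in f.items() if k!='img'})
print(sense())
E
```

```text
pics
scene (np.float64(402.92414014618), 318.5738488486386, 201.6045144940308) (array([1257.638,  -56.404,  829.034]), array([-0.715,  0.015, -0.699])) {'vertical_fov': 52.796969772676476, 'cx': 318.5738488486386, 'cy': 201.6045144940308, 'R': array([[ 0.022,  1.   , -0.006],
       [ 0.701, -0.02 , -0.712],
       [-0.712,  0.012, -0.702]]), 't': array([  33.14 , -292.617, 1478.313])}
top (np.float64(438.5948368624834), 309.429459496885, 203.81478082663006) (array([ 472.894,  -29.094, 1226.636]), array([ 0.067, -0.028, -0.998])) {'vertical_fov': 49.02613478368544, 'cx': 309.429459496885, 'cy': 203.81478082663006, 'R': array([[ 0.017, -1.   ,  0.005],
       [-0.998, -0.017, -0.058],
       [ 0.058, -0.004, -0.998]]), 't': array([ -43.071,  542.195, 1197.197])}
{'clock': 0.1, 'qpos': array([ 1.173,  0.354,  1.634,  0.   ,  1.155, -0.002]), 'qvel': array([ 0.   , -0.001, -0.002, -0.001, -0.001,  0.   ]), 'joint_efforts': array([ -0.   , -60.636, -34.282,   0.   ,   0.004,  -0.   ]), 'eef_pos': array([240.81 , 576.308, 238.637]), 'tcp_rot': array([-3.14 , -0.   ,  2.746]), 'contact_force': array([0.496, 0.871, 0.335]), 'wrist_torque': array([0.032, 0.08 , 0.023]), 'grasp_force': 0.0, 'opening': 1.0009801462258883}
```

View pics/scene0.png

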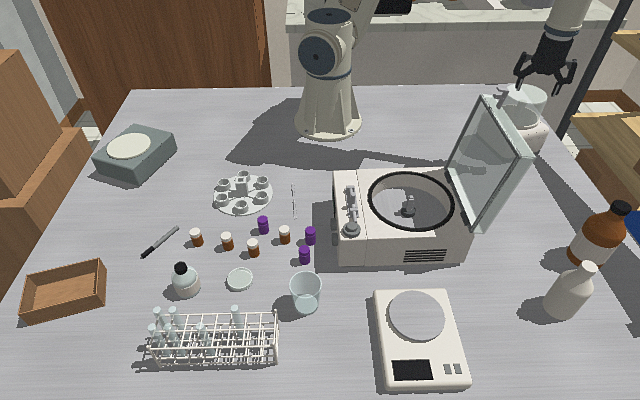

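View pics/top0.png

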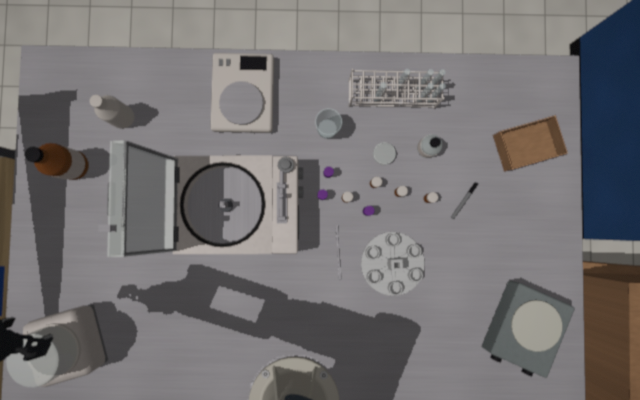

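Top view: amber, white-capped vial candidates are at (348,197), (376,182), (402,191), (432,197). The purple look-alikes are at (328,172), (322,195), (368,211). The amber ones fit the description. I'll confirm this in an enlarged crop and measure from it.

Run:
```python
from h import *
np.set_printoptions(precision=1,suppress=True)
T=shot('top','top1');S=shot('scene','scene1')
def comps(f,mask,lo,hi):
    n,l,st,c=cv2.connectedComponentsWithStats(mask.astype(np.uint8))
    return [(c[i],st[i,4],st[i,:4]) for i in range(1,n) if lo<=st[i,4]<=hi]
hs=cv2.cvtColor(S['img'],cv2.COLOR_RGB2HSV);ht=cv2.cvtColor(T['img'],cv2.COLOR_RGB2HSV)
am=(hs[...,0]>5)&(hs[...,0]<22)&(hs[...,1]>150)
print('amber scene')
for c,a,b in comps(S,am,20,400): 
    if 180<c[0]<330 and 200<c[1]<270: print(c,a,b,'mid z17',onz(S,*c,17))
pu=(ht[...,0]>125)&(ht[...,0]<150)&(ht[...,1]>120)
print('purple top'); 
for c,a,b in comps(T,pu,10,400): print(c,a,onz(T,*c,48))
cap=(ht[...,2]>175)&(ht[...,1]<45)
print('white top')
for c,a,b in comps(T,cap,20,5000): 
    if 300<c[0]<450 and 160<c[1]<300: print(c,a,b,'z48',onz(T,*c,48))
print('V at vial, bench, rotor', T['img'][197,348],T['img'][230,350],T['img'][264,375],T['img'][239,394],T['img'][205,228])
a=cv2.resize(T['img'][155:300,310:445],None,fx=4,fy=4,interpolation=cv2.INTER_CUBIC)
cv2.imwrite('pics/c1.png',a[:,:,::-1])
a=cv2.resize(T['img'][140:270,165:310],None,fx=4.5,fy=4.5,interpolation=cv2.INTER_CUBIC)
cv2.imwrite('pics/c2.png',a[:,:,::-1])
```

```text
amber scene
[285.1 238.9] 69 [280 233  10  11] mid z17 [ 570.3 -133.7   17. ]
[197.6 241.2] 77 [192 235  11  12] mid z17 [ 571.9 -362.5   17. ]
[228.1 245.5] 74 [223 240  11  11] mid z17 [ 588.6 -280.7   17. ]
[253.9 252.4] 70 [249 247  10  11] mid z17 [ 612.9 -211.7   17. ]
purple top
[328.2 171.9] 65 [628.4 -82.7  48. ]
[321.9 194.3] 66 [567.3 -66.9  48. ]
[368.5 210.5] 68 [ 525.8 -192.8   48. ]
white top
V at vial, bench, rotor [175 168 162] [137 134 137] [163 162 161] [164 164 163] [43 42 44]
```

View pics/c1.png

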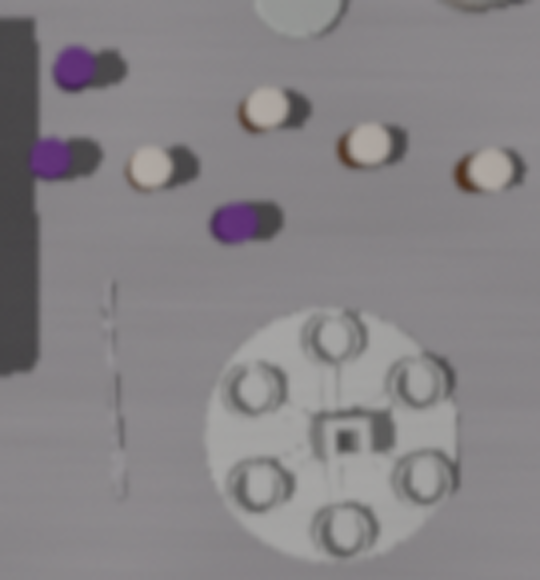

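View pics/c2.png

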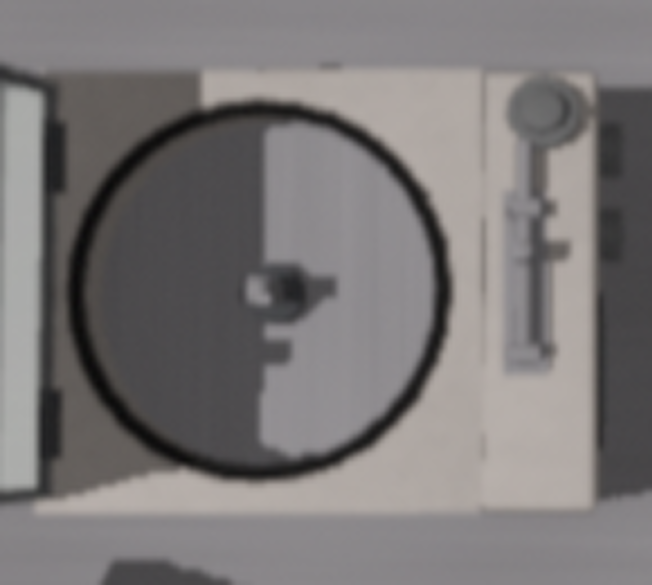

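The crop c1 shows four amber-sided, white-capped vials at top pixels (347.5,196.5), (376.5,182), (402,191), (433,197). The purple ones are at (329,172), (323,195), (369,211). The rotor hub is near (396.5,263). c2 shows the shaft tip near (223,204), the button at (286,163), and the bolt and knob at u≈282–288.

```bash
cat >> h.py <<'E'
def vials(T,win=(325,460,160,300)):
    u0,u1,v0,v1=win; im=T['img'].astype(int); g=im.sum(2)/3
    up=4; r=cv2.resize(im[v0:v1,u0:u1].astype(np.float32),None,fx=up,fy=up,interpolation=cv2.INTER_CUBIC)
    warm=r[...,0]-r[...,2]; m=((r.sum(2)/3>150)&(warm>7)).astype(np.uint8)
    n,l,st,c=cv2.connectedComponentsWithStats(cv2.morphologyEx(m,cv2.MORPH_OPEN,np.ones((7,7))))
    out=[]
    for i in range(1,n):
        if 600<st[i,4]<2500:
            u,v=(c[i]+.5)/up-.5+[u0,v0]; out.append((np.round([u,v],1),st[i,4],onz(T,u,v,48)))
    return out
def rotor(T,win=(350,440,220,305),z=2.5,th=150):
    u0,u1,v0,v1=win; g=T['img'][v0:v1,u0:u1].astype(np.float32).mean(2)
    g=cv2.resize(g,None,fx=4,fy=4,interpolation=cv2.INTER_CUBIC)
    m=(g>th).astype(np.uint8); n,l,st,c=cv2.connectedComponentsWithStats(m); i=1+np.argmax(st[1:,4])
    cs,_=cv2.findContours((l==i).astype(np.uint8),cv2.RETR_EXTERNAL,cv2.CHAIN_APPROX_NONE)
    h=cv2.convexHull(max(cs,key=cv2.contourArea)); e=cv2.fitEllipse(h)
    u,v=(np.array(e[0])+.5)/4-.5+[u0,v0]; return (u,v),np.array(e[1])/4,onz(T,u,v,z)
def warp(f,cen,z,half,s):
    # rectified plan view at height z: world x up, y left
    pts=np.float32([proj(f,[cen[0]+a*half,cen[1]+b*half,z]) for a,b in((1,1),(1,-1),(-1,-1),(-1,1))])
    N=int(2*half*s); H=cv2.getPerspectiveTransform(pts,np.float32([[0,0],[N,0],[N,N],[0,N]]))
    return cv2.warpPerspective(f['img'],H,(N,N),flags=cv2.INTER_CUBIC)
E
python3 - <<'E'
from h import *
np.set_printoptions(precision=1,suppress=True)
T=shot('top','top2'); S=shot('scene')
for v in vials(T): print('vial',v)
R=rotor(T);print('rotor',R); c=R[2]
print('hub by eye z60',onz(T,396.6,262.9,60))
for p in [(333,338),(420,382),(425,478),(345,530),(260,485),(253,389)]:
    w=onz(T,p[0]/4+310,p[1]/4+155,27)-c; print('cup',w,np.degrees(np.arctan2(w[1],w[0])),np.hypot(*w[:2]))
# centrifuge bowl rim: dark ring ellipse
g=cv2.cvtColor(T['img'],cv2.COLOR_RGB2GRAY)
m=(g<35).astype(np.uint8); m[:140]=0;m[270:]=0;m[:,:178]=0;m[:,275:]=0
n,l,st,cc=cv2.connectedComponentsWithStats(m,connectivity=8); i=1+np.argmax(st[1:,2]*st[1:,3])
cs,_=cv2.findContours((l==i).astype(np.uint8),cv2.RETR_EXTERNAL,cv2.CHAIN_APPROX_NONE)
e=cv2.fitEllipse(cv2.convexHull(max(cs,key=len))); print('bowl',st[i],e,onz(T,*e[0],115))
print('tip c2',onz(T,260/4.5+165,290/4.5+140,126),'button',onz(T,545/4.5+165,107/4.5+140,136))
for p in[(485,70),(485,510),(598,75),(597,508)]: print('edge',onz(T,p[0]/4.5+165,p[1]/4.5+140,115))
b=onz(T,*e[0],115)
A=warp(T,b[:2],126,40,5); B=warp(S,b[:2],126,40,5)
C=warp(T,c[:2],60,40,5); D=warp(S,c[:2],60,40,5)
cv2.imwrite('pics/w1.png',np.vstack([np.hstack([A,B]),np.hstack([C,D])])[:590*2:2,::1][:, :,::-1] if 0 else cv2.resize(np.vstack([np.hstack([A,B]),np.hstack([C,D])]),(600,600))[:,:,::-1])
E
```

```text
vial (array([376.2, 181.1]), np.int32(1054), array([ 605.6, -212.9,   48. ]))
vial (array([401.8, 190.3]), np.int32(1043), array([ 581.8, -282.4,   48. ]))
vial (array([347.1, 196. ]), np.int32(1078), array([ 563.9, -134.8,   48. ]))
vial (array([432.2, 196.9]), np.int32(1078), array([ 565.5, -364.5,   48. ]))
rotor ((np.float64(392.1284065246582), np.float64(263.41625595092773)), array([62.1, 63.5]), array([ 381.9, -266.2,    2.5]))
hub by eye z60 [ 387.7 -266.9   60. ]
cup [66.8  2.1 24.5] 1.7891118134055388 66.78603443420994
cup [ 37.9 -57.4  24.5] -56.60728970573186 68.79403695776763
cup [-27.  -61.   24.5] -113.87465060107118 66.75887211309592
cup [-62.9  -6.8  24.5] -173.7892590705 63.29139667668383
cup [-33.6  51.1  24.5] 123.33379528399688 61.14250504635483
cup [31.2 56.4 24.5] 61.05378577254663 64.45589608015315
bowl [181 164  55  82 338] ((220.9482879638672, 204.2765350341797), (81.56852722167969, 82.41657257080078), 30.595611572265625) [532.1 191.  115. ]
tip c2 [531.1 184.2 126. ] button [635.3  26.8 136. ]
edge [658.9  62.4 115. ]
edge [410.5  56.9 115. ]
edge [657.2  -1.8 115. ]
edge [412.6  -5.8 115. ]
```

View pics/w1.png

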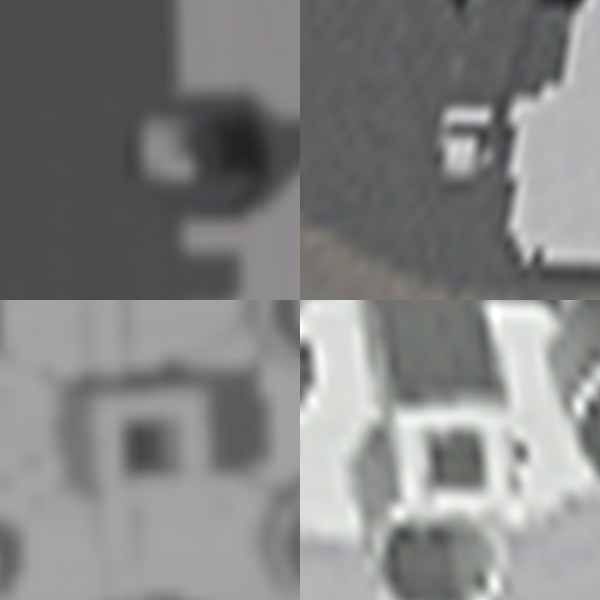

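The four amber vials are confirmed: (605.6,-212.9), (581.8,-282.4), (563.9,-134.8), (565.5,-364.5). The rotor is at about (381.5,-266.7), yaw about 0.065. The shaft is at about (532,187). The w1 view shows the shaft tip near its centre at (165,150), with the hub square nearly aligned to the world axes.

Call:
{"op": "step_arm", "data": {
  "motion": [
    {"claw": 50, "delta_pos": [0, 0, 0], "turn": -0.115},
    {"claw": 50, "delta_pos": [0, 0, 0], "turn": -0.115},
    {"claw": 50, "delta_pos": [0, 0, 0], "turn": -0.115},
    {"claw": 50, "delta_pos": [0, 0, 0], "turn": -0.115}
  ]
}}

```text
clock: 0.63
eef_pos: [240.9, 576.6, 239.2]
tcp_rot: [-3.141, -0.0, -3.072]
contact_force: [-0.6, -0.4, -0.4]
opening: 0.584
grasp_force: 0.0
```

Call:
{"op": "step_arm", "data": {
  "motion": [
    {"claw": 50, "delta_pos": [-3.5, -35.4, 0], "turn": 0},
    {"claw": 50, "delta_pos": [-3.5, -35.4, 0], "turn": 0},
    {"claw": 50, "delta_pos": [-3.5, -35.4, 0], "turn": 0},
    {"claw": 50, "delta_pos": [-3.5, -35.4, 0], "turn": 0},
    {"claw": 50, "delta_pos": [-3.5, -35.4, 0], "turn": 0},
    {"claw": 50, "delta_pos": [-3.5, -35.4, 0], "turn": 0},
    {"claw": 50, "delta_pos": [-3.5, -35.4, 0], "turn": 0},
    {"claw": 50, "delta_pos": [-3.5, -35.4, 0], "turn": 0}
  ]
}}

```text
clock: 1.3
eef_pos: [287.0, 294.3, 239.3]
tcp_rot: [3.141, 0.0, -3.077]
contact_force: [0.8, 0.4, 0.4]
opening: 0.586
grasp_force: 0.0
```

Call:
{"op": "step_arm", "data": {
  "motion": [
    {"claw": 50, "delta_pos": [-3.5, -35.4, 0], "turn": 0},
    {"claw": 50, "delta_pos": [-3.5, -35.4, 0], "turn": 0},
    {"claw": 50, "delta_pos": [-3.5, -35.4, 0], "turn": 0},
    {"claw": 50, "delta_pos": [-3.5, -35.4, 0], "turn": 0},
    {"claw": 50, "delta_pos": [-3.5, -35.4, 0], "turn": 0},
    {"claw": 50, "delta_pos": [-3.5, -35.4, 0], "turn": 0},
    {"claw": 50, "delta_pos": [-3.5, -35.4, 0], "turn": 0},
    {"claw": 50, "delta_pos": [-3.5, -35.4, 0], "turn": 0}
  ]
}}

```text
clock: 1.97
eef_pos: [333.1, 13.4, 239.6]
tcp_rot: [3.142, 0.001, -3.077]
contact_force: [0.8, 0.3, -0.6]
opening: 0.584
grasp_force: 0.0
```

Call:
{"op": "step_arm", "data": {
  "motion": [
    {"claw": 50, "delta_pos": [-3.5, -35.4, 0], "turn": 0},
    {"claw": 50, "delta_pos": [-3.5, -35.4, 0], "turn": 0},
    {"claw": 50, "delta_pos": [-3.5, -35.4, 0], "turn": 0},
    {"claw": 50, "delta_pos": [-3.5, -35.4, 0], "turn": 0},
    {"claw": 50, "delta_pos": [-3.5, -35.4, 0], "turn": 0},
    {"claw": 50, "delta_pos": [-3.5, -35.4, 0], "turn": 0},
    {"claw": 50, "delta_pos": [-3.5, -35.4, 0], "turn": 0},
    {"claw": 50, "delta_pos": [-3.5, -35.4, 0], "turn": 0},
    {"claw": 50, "delta_pos": [0, 0, 0], "turn": 0}
  ]
}}

```text
schema error: expected 1 to 8 rows
```

Call:
{"op": "step_arm", "data": {
  "motion": [
    {"claw": 50, "delta_pos": [-3.8, -35.3, 0], "turn": 0},
    {"claw": 50, "delta_pos": [-3.8, -35.3, 0], "turn": 0},
    {"claw": 50, "delta_pos": [-3.8, -35.3, 0], "turn": 0},
    {"claw": 50, "delta_pos": [-3.8, -35.3, 0], "turn": 0},
    {"claw": 50, "delta_pos": [-3.8, -35.3, 0], "turn": 0},
    {"claw": 50, "delta_pos": [-3.8, -35.3, 0], "turn": 0},
    {"claw": 50, "delta_pos": [-3.8, -35.3, 0], "turn": 0},
    {"claw": 50, "delta_pos": [-3.8, -35.3, 0], "turn": 0}
  ]
}}

```text
clock: 2.63
eef_pos: [381.5, -266.8, 239.4]
tcp_rot: [-3.141, 0.0, -3.078]
contact_force: [0.6, 0.1, 0.4]
opening: 0.581
grasp_force: 0.0
```

Call:
{"op": "step_arm", "data": {
  "motion": [
    {"claw": 50, "delta_pos": [0, 0, 38], "turn": 0},
    {"claw": 50, "delta_pos": [0, 0, 38], "turn": 0},
    {"claw": 50, "delta_pos": [0, 0, 38], "turn": 0},
    {"claw": 50, "delta_pos": [0, 0, 20], "turn": 0},
    {"claw": 50, "delta_pos": [0, 0, 0], "turn": 0}
  ]
}}

```text
clock: 3.05
eef_pos: [379.0, -263.2, 101.5]
tcp_rot: [3.137, -0.006, -3.078]
contact_force: [-0.1, 0.4, 0.1]
opening: 0.587
grasp_force: 0.0
```

Run:
```python
from h import *
T=shot('top');S=shot('scene');print(sense()['eef_pos'])
A=S['img'][140:260,180:330];A=cv2.resize(A,None,fx=4,fy=4,interpolation=cv2.INTER_CUBIC)
cv2.imwrite('pics/g1.png',A[:,:,::-1]); print(vials(T))
```

```text
[ 381.52788602 -264.74350557  105.33163058]
[(array([376.2, 181.1]), np.int32(1044), array([ 605.54655889, -212.8558821 ,   48.        ])), (array([401.8, 190.3]), np.int32(1042), array([ 581.84561388, -282.39747787,   48.        ])), (array([347.1, 196. ]), np.int32(1074), array([ 563.86960829, -134.75211537,   48.        ])), (array([432.2, 196.9]), np.int32(1077), array([ 565.54213492, -364.49890645,   48.        ]))]
```

View pics/g1.png

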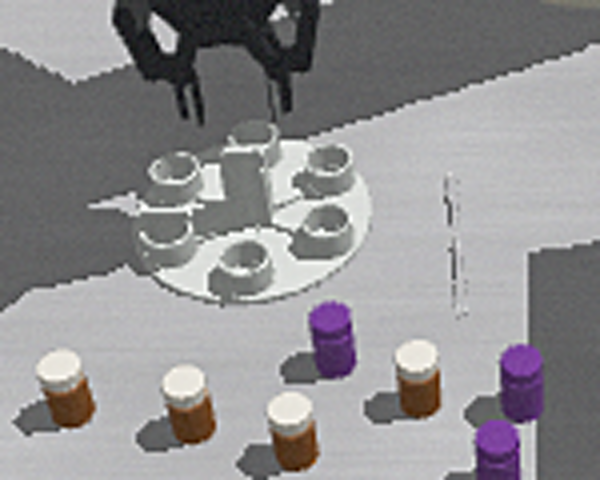

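The view shows fingers straddling the hub (195–280, 100), with the six cups clear. I'll descend and grip.

Call:
{"op": "step_arm", "data": {
  "motion": [
    {"claw": 50, "delta_pos": [0, 0, 20], "turn": 0},
    {"claw": 50, "delta_pos": [0, 0, 20], "turn": 0},
    {"claw": 50, "delta_pos": [0, 0, 20], "turn": 0},
    {"claw": 50, "delta_pos": [0, 0, 0], "turn": 0},
    {"claw": 50, "delta_pos": [0, 0, 0], "turn": 0},
    {"claw": 50, "delta_pos": [0, 0, 0], "turn": 0}
  ]
}}

```text
clock: 3.65
eef_pos: [382.8, -265.6, 47.1]
tcp_rot: [-3.14, 0.002, -3.077]
contact_force: [-0.4, -0.4, 0.7]
opening: 0.584
grasp_force: 0.0
```

Call:
{"op": "step_arm", "data": {
  "motion": [
    {"claw": 20, "delta_pos": [0, 0, 0], "turn": 0},
    {"claw": 20, "delta_pos": [0, 0, 0], "turn": 0},
    {"claw": 20, "delta_pos": [0, 0, 0], "turn": 0},
    {"claw": 20, "delta_pos": [0, 0, 0], "turn": 0},
    {"claw": 20, "delta_pos": [0, 0, 0], "turn": 0}
  ],
  "force": 60
}}

```text
clock: 4.07
eef_pos: [382.8, -265.6, 47.1]
tcp_rot: [-3.14, 0.002, -3.078]
contact_force: [-1.4, 0.1, 13.5]
opening: 0.336
grasp_force: 59.8
```

Call:
{"op": "step_arm", "data": {
  "motion": [
    {"claw": 20, "delta_pos": [0, 0, -15], "turn": 0},
    {"claw": 20, "delta_pos": [0, 0, -30], "turn": 0},
    {"claw": 20, "delta_pos": [0, 0, -30], "turn": 0},
    {"claw": 20, "delta_pos": [0, 0, -30], "turn": 0},
    {"claw": 20, "delta_pos": [0, 0, -30], "turn": 0},
    {"claw": 20, "delta_pos": [0, 0, -30], "turn": 0},
    {"claw": 20, "delta_pos": [0, 0, -15], "turn": 0}
  ]
}}

```text
clock: 4.65
eef_pos: [382.3, -265.3, 229.2]
tcp_rot: [-3.139, 0.003, -3.077]
contact_force: [-0.0, -1.7, -5.2]
opening: 0.338
grasp_force: 61.8
```

Call:
{"op": "step_arm", "data": {
  "motion": [
    {"claw": 20, "delta_pos": [-7, 17, 0], "turn": 0},
    {"claw": 20, "delta_pos": [-10, 25, 0], "turn": 0},
    {"claw": 20, "delta_pos": [-10, 25, 0], "turn": 0},
    {"claw": 20, "delta_pos": [-10, 25, 0], "turn": 0},
    {"claw": 20, "delta_pos": [-10, 25, 0], "turn": 0},
    {"claw": 20, "delta_pos": [-10, 25, 0], "turn": 0},
    {"claw": 20, "delta_pos": [-10, 25, 0], "turn": 0},
    {"claw": 20, "delta_pos": [-10, 25, 0], "turn": 0}
  ]
}}

```text
clock: 5.32
eef_pos: [445.8, -66.9, 225.7]
tcp_rot: [-3.142, -0.0, -3.077]
contact_force: [1.0, -1.5, -5.1]
opening: 0.335
grasp_force: 61.7
```

Call:
{"op": "step_arm", "data": {
  "motion": [
    {"claw": 20, "delta_pos": [-10, 25, 0], "turn": 0},
    {"claw": 20, "delta_pos": [-10, 25, 0], "turn": 0},
    {"claw": 20, "delta_pos": [-10, 25, 0], "turn": 0},
    {"claw": 20, "delta_pos": [-10, 25, 0], "turn": 0},
    {"claw": 20, "delta_pos": [-10, 25, 0], "turn": 0},
    {"claw": 20, "delta_pos": [-10, 25, 0], "turn": 0},
    {"claw": 20, "delta_pos": [-10, 25, 0], "turn": 0.02},
    {"claw": 20, "delta_pos": [-10, 25, 0], "turn": 0.025}
  ]
}}

```text
clock: 5.98
eef_pos: [513.2, 137.5, 225.5]
tcp_rot: [-3.141, -0.001, -3.123]
contact_force: [0.6, -0.5, -4.5]
opening: 0.333
grasp_force: 61.7
```

Call:
{"op": "step_arm", "data": {
  "motion": [
    {"claw": 20, "delta_pos": [-10, 25, 0], "turn": 0},
    {"claw": 20, "delta_pos": [-5, 12, 0], "turn": 0},
    {"claw": 20, "delta_pos": [0, 0, 0], "turn": 0},
    {"claw": 20, "delta_pos": [0, 0, 0], "turn": 0},
    {"claw": 20, "delta_pos": [0, 0, 0], "turn": 0},
    {"claw": 20, "delta_pos": [0, 0, 0], "turn": 0}
  ]
}}

```text
clock: 6.48
eef_pos: [527.4, 172.4, 225.3]
tcp_rot: [-3.141, -0.001, -3.123]
contact_force: [-0.2, 0.4, -5.0]
opening: 0.334
grasp_force: 61.8
```

Run:
```python
from h import *
np.set_printoptions(precision=2,suppress=True)
T=shot('top','top3');S=shot('scene','s3');s=sense();print(s['eef_pos'],s['tcp_rot'],s['contact_force'])
A=cv2.resize(T['img'][140:270,150:310],None,fx=2.9,fy=2.9);B=cv2.resize(S['img'][100:270,320:530],None,fx=2.2,fy=2.2)
h=min(A.shape[0],B.shape[0]);
c=np.zeros((760,470,3),np.uint8);
cv2.imwrite('pics/g2.png',cv2.resize(S['img'][90:270,320:540],None,fx=3,fy=3,interpolation=cv2.INTER_CUBIC)[:,:,::-1])
```

```text
[527.64 172.55 225.36] [-3.14 -0.   -3.12] [-0.62  0.14 -5.85]
```

View pics/g2.png

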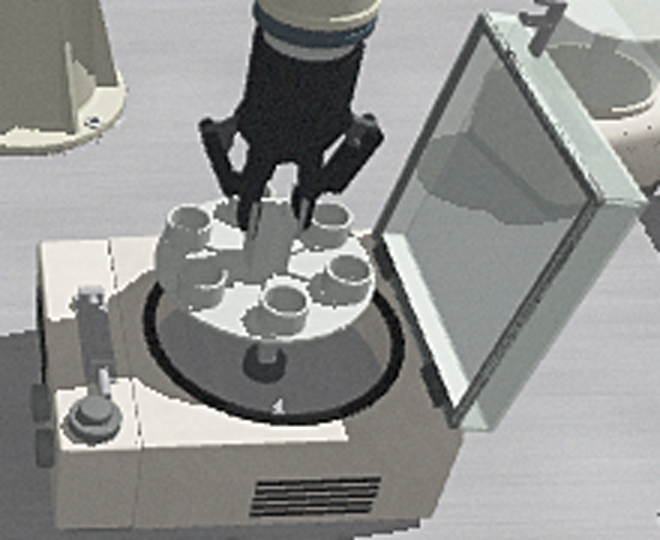

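The rotor hangs level in the gripper above the bowl; the shaft shows at crop (265,350). Next I'll refine the shaft position from the earlier unobstructed pictures.

Run:
```python
from h import *
np.set_printoptions(precision=1,suppress=True,linewidth=200)
T=shot('top');S=shot('scene')
a=cv2.imread('pics/top2.png',0);b=cv2.imread('pics/scene1.png',0)
print('tip pred top',proj(T,[532,187.5,126]),'scene',proj(S,[532,187.5,126]),'shaft base scene',proj(S,[532,187.5,80]))
print(a[199:211,216:234]);print(b[186:218,400:418])
```

```text
tip pred top [221.5 204.1] scene [410.7 196.5] shaft base scene [408.  209.3]
[[ 77  75  75  75  75  74  76  82  83  81  79  79  80  78  78  89 112 130]
 [ 76  76  75  75  82  82  80  79  76  72  70  67  65  64  61  70  89 111]
 [ 75  76  74  81 102 107 103  95  84  72  66  57  53  51  48  56  73  88]
 [ 76  77  73  89 121 127 121 105  86  68  60  51  43  41  38  44  61  75]
 [ 75  75  71  93 129 137 131 111  84  65  60  54  41  37  37  39  53  70]
 [ 76  73  67  94 134 140 134 117  91  67  59  55  42  36  35  36  48  66]
 [ 75  73  67  92 129 137 137 128 114  78  60  55  42  36  36  36  46  64]
 [ 76  72  66  86 118 130 138 138 129  88  62  57  47  43  43  40  48  67]
 [ 76  74  71  79  96 104 113 116 111  82  65  64  61  60  57  51  53  71]
 [ 76  75  74  75  78  80  83  84  82  73  70  69  69  68  64  56  63  77]
 [ 76  76  76  75  74  73  72  73  73  73  72  72  71  67  61  61  76  97]
 [ 76  76  75  75  75  74  72  72  73  72  70  69  68  63  67  82 100 121]]
[[110 103 109 112 108 104 109 114 116 105 115 119 119 118 122 119 118 123]
 [ 90  90  93  92  89  91  92  97  93  96 102 
[... 1579 characters left out ...]
115  94  41  73  94  99]
 [111  58  43  45  51  45  87  97  90  96  91 133  98  90  94  72  96 102]
 [ 97  42  47  50  50  44  73 103 105 103 100  96  93  95  94  65  98  93]
 [ 86  46  48  48  54  42  45  96  89  93  93  92  93  87  99  77  94  90]
 [ 88  40  44  61  88  92  92  92  89  90  91  88  91  95  78  93  95  96]
 [100  47  43  46  53  59  88  98  98  94  97  95  75  65  58  95  99 101]
 [ 94  65  40  45  52  41  49  53  55  64  55  55  54  55  50  94 101  96]
 [ 80  91  68  41  43  47  44  48  45  48  42  51  56  40  82  99  92  94]
 [187  91  86  80  54  46  39  42  47  46  40  41  38  77  95  94  96  94]
 [182 186  90  79  85  71  58  39  40  63 113 116  89  92  96  94  94  91]]
```

```bash
cat >> h.py <<'E'
from scipy.optimize import least_squares
from scipy.ndimage import map_coordinates
def disc(f,c,z,R=88,span=9,phis=np.radians(np.arange(0,360,4)),tol=2.5):
    g=cv2.cvtColor(f['img'],cv2.COLOR_RGB2GRAY).astype(float); rs=np.arange(R-span,R+span,.5); P=[]
    for p in phis:
        uv=np.array([proj(f,[c[0]+r*np.cos(p),c[1]+r*np.sin(p),z]) for r in rs])
        d=np.gradient(cv2.GaussianBlur(map_coordinates(g,[uv[:,1],uv[:,0]],order=1)[None],(7,1),0)[0])
        i=np.argmax(-d)   # bright disc to darker outside
        if -d[i]>4: P.append([c[0]+rs[i]*np.cos(p),c[1]+rs[i]*np.sin(p)])
    P=np.array(P)
    fit=least_squares(lambda q:np.hypot(P[:,0]-q[0],P[:,1]-q[1])-R,c[:2],loss='soft_l1',f_scale=.7)
    r=np.abs(fit.fun); return fit.x,len(P),(r<1.5).sum()
E
python3 - <<'E'
from h import *
np.set_printoptions(precision=1,suppress=True,linewidth=200)
T=shot('top');S=shot('scene')
I=lambda n:cv2.imread('pics/'+n+'.png')[:,:,::-1].copy()
T0=dict(T,img=I('top2'));S0=dict(S,img=I('scene1'))
print('bench: T',disc(T0,[381.5,-266],5),'S',disc(S0,[381.5,-266],5))
for z in(178,183): print('held',z,'T',disc(T,[527.6,172.6],z),'S',disc(S,[527.6,172.6],z,span=12))
E
```

```text
bench: T (array([ 385.4, -265.5]), 8, np.int64(5)) S (array([ 379.6, -267.2]), 68, np.int64(51))
held 178 T (array([527.7, 171. ]), 55, np.int64(27)) S (array([520.7, 174.3]), 65, np.int64(41))
held 183 T (array([527.5, 170.5]), 55, np.int64(32)) S (array([525.4, 172.4]), 71, np.int64(45))
```

Call:
{"op": "step_arm", "data": {
  "motion": [
    {"claw": 20, "delta_pos": [-5.5, 16.3, 0], "turn": 0},
    {"claw": 20, "delta_pos": [0, 0, 20], "turn": 0},
    {"claw": 20, "delta_pos": [0, 0, 20], "turn": 0},
    {"claw": 20, "delta_pos": [0, 0, 5], "turn": 0},
    {"claw": 20, "delta_pos": [0, 0, 0], "turn": 0},
    {"claw": 20, "delta_pos": [0, 0, 0], "turn": 0},
    {"claw": 20, "delta_pos": [0, 0, 0], "turn": 0}
  ]
}}

```text
clock: 7.37
eef_pos: [533.9, 190.3, 181.4]
tcp_rot: [3.141, 0.002, -3.122]
contact_force: [0.7, 0.3, -4.5]
opening: 0.334
grasp_force: 61.6
```

Call:
{"op": "step_arm", "data": {
  "motion": [
    {"claw": 20, "delta_pos": [0, 0, 3], "turn": 0},
    {"claw": 20, "delta_pos": [0, 0, 3], "turn": 0},
    {"claw": 20, "delta_pos": [0, 0, 0], "turn": 0},
    {"claw": 20, "delta_pos": [0, 0, 0], "turn": 0}
  ]
}}

```text
clock: 7.7
eef_pos: [533.1, 189.9, 174.3]
tcp_rot: [-3.142, -0.0, -3.123]
contact_force: [-0.3, -0.1, -4.9]
opening: 0.333
grasp_force: 61.8
```

Call:
{"op": "step_arm", "data": {
  "motion": [
    {"claw": 20, "delta_pos": [0, 0, 3], "turn": 0},
    {"claw": 20, "delta_pos": [0, 0, 2], "turn": 0},
    {"claw": 20, "delta_pos": [0, 0, 0], "turn": 0},
    {"claw": 20, "delta_pos": [0, 0, 0], "turn": 0}
  ]
}}

```text
clock: 8.03
eef_pos: [533.0, 189.9, 169.1]
tcp_rot: [-3.141, -0.0, -3.122]
contact_force: [-1.2, 0.1, -6.4]
opening: 0.332
grasp_force: 61.8
```

Call:
{"op": "step_arm", "data": {
  "motion": [
    {"claw": 20, "delta_pos": [0, -0.7, 2], "turn": 0},
    {"claw": 20, "delta_pos": [0, 0, 0], "turn": 0},
    {"claw": 20, "delta_pos": [0, 0, 0], "turn": 0}
  ]
}}

```text
clock: 8.28
eef_pos: [533.1, 189.2, 167.2]
tcp_rot: [-3.141, -0.0, -3.122]
contact_force: [-0.2, -0.5, -4.5]
opening: 0.339
grasp_force: 61.8
```

Call:
{"op": "step_arm", "data": {
  "motion": [
    {"claw": 20, "delta_pos": [0, 0, 2], "turn": 0},
    {"claw": 20, "delta_pos": [0, 0, 0], "turn": 0},
    {"claw": 20, "delta_pos": [0, 0, 0], "turn": 0}
  ]
}}

```text
clock: 8.53
eef_pos: [533.1, 189.2, 165.2]
tcp_rot: [-3.142, -0.0, -3.122]
contact_force: [-0.2, -0.6, -5.3]
opening: 0.34
grasp_force: 61.8
```

Call:
{"op": "step_arm", "data": {
  "motion": [
    {"claw": 20, "delta_pos": [0, 0, 2], "turn": 0},
    {"claw": 20, "delta_pos": [0, 0, 0], "turn": 0},
    {"claw": 20, "delta_pos": [0, 0, 0], "turn": 0}
  ]
}}

```text
clock: 8.78
eef_pos: [533.1, 189.2, 163.2]
tcp_rot: [-3.142, -0.0, -3.122]
contact_force: [-0.5, -0.6, -4.6]
opening: 0.337
grasp_force: 61.8
```

Call:
{"op": "step_arm", "data": {
  "motion": [
    {"claw": 20, "delta_pos": [0, 0, 3], "turn": 0},
    {"claw": 20, "delta_pos": [0, 0, 3], "turn": 0},
    {"claw": 20, "delta_pos": [0, 0, 3], "turn": 0},
    {"claw": 20, "delta_pos": [0, 0, 0], "turn": 0},
    {"claw": 20, "delta_pos": [0, 0, 0], "turn": 0}
  ]
}}

```text
clock: 9.2
eef_pos: [532.9, 189.2, 153.9]
tcp_rot: [-3.141, -0.001, -3.122]
contact_force: [-0.7, 0.2, -4.4]
opening: 0.335
grasp_force: 61.8
```

Call:
{"op": "step_arm", "data": {
  "motion": [
    {"claw": 20, "delta_pos": [0, 0, 4], "turn": 0},
    {"claw": 20, "delta_pos": [0, 0, 4], "turn": 0},
    {"claw": 20, "delta_pos": [0, 0, 4], "turn": 0},
    {"claw": 20, "delta_pos": [0, 0, 0], "turn": 0},
    {"claw": 20, "delta_pos": [0, 0, 0], "turn": 0}
  ]
}}

```text
clock: 9.62
eef_pos: [532.9, 189.2, 141.8]
tcp_rot: [-3.141, -0.001, -3.122]
contact_force: [0.9, 0.6, -4.8]
opening: 0.334
grasp_force: 61.7
```

Call:
{"op": "step_arm", "data": {
  "motion": [
    {"claw": 20, "delta_pos": [0, 0, 4], "turn": 0},
    {"claw": 20, "delta_pos": [0, 0, 4], "turn": 0},
    {"claw": 20, "delta_pos": [0, 0, 4], "turn": 0},
    {"claw": 20, "delta_pos": [0, 0, 0], "turn": 0},
    {"claw": 20, "delta_pos": [0, 0, 0], "turn": 0}
  ]
}}

```text
clock: 10.03
eef_pos: [532.9, 189.2, 129.9]
tcp_rot: [-3.141, -0.001, -3.122]
contact_force: [-0.1, -0.2, -5.0]
opening: 0.336
grasp_force: 61.7
```

Slides freely. I'll lower it the last few mm, release, and back up.

Call:
{"op": "step_arm", "data": {
  "motion": [
    {"claw": 20, "delta_pos": [0, 0, 1], "turn": 0},
    {"claw": 20, "delta_pos": [0, 0, 1], "turn": 0},
    {"claw": 20, "delta_pos": [0, 0, 0.6], "turn": 0},
    {"claw": 20, "delta_pos": [0, 0, 0], "turn": 0},
    {"claw": 20, "delta_pos": [0, 0, 0], "turn": 0}
  ]
}}

```text
clock: 10.45
eef_pos: [533.2, 189.3, 127.7]
tcp_rot: [3.142, 0.0, -3.122]
contact_force: [-0.7, -0.1, -4.2]
opening: 0.328
grasp_force: 61.7
```

Call:
{"op": "step_arm", "data": {
  "motion": [
    {"claw": 46, "delta_pos": [0, 0, 0], "turn": 0},
    {"claw": 46, "delta_pos": [0, 0, 0], "turn": 0},
    {"claw": 46, "delta_pos": [0, 0, 0], "turn": 0},
    {"claw": 46, "delta_pos": [0, 0, 0], "turn": 0}
  ]
}}

```text
clock: 10.78
eef_pos: [533.6, 189.4, 128.1]
tcp_rot: [3.141, 0.001, -3.122]
contact_force: [0.3, 0.4, -0.4]
opening: 0.54
grasp_force: 0.0
```

Call:
{"op": "step_arm", "data": {
  "motion": [
    {"claw": 46, "delta_pos": [0, 0, -20], "turn": 0},
    {"claw": 46, "delta_pos": [0, 0, -30], "turn": 0},
    {"claw": 46, "delta_pos": [0, 0, -30], "turn": 0},
    {"claw": 46, "delta_pos": [0, 0, -30], "turn": 0},
    {"claw": 46, "delta_pos": [0, -30, 0], "turn": 0},
    {"claw": 46, "delta_pos": [0, -40, 0], "turn": 0},
    {"claw": 46, "delta_pos": [0, -40, 0], "turn": 0},
    {"claw": 46, "delta_pos": [0, -40, 0], "turn": 0}
  ]
}}

```text
clock: 11.45
eef_pos: [536.0, 38.1, 238.3]
tcp_rot: [3.142, 0.001, -3.121]
contact_force: [0.2, 0.5, -0.3]
opening: 0.542
grasp_force: 0.0
```

Call:
{"op": "step_arm", "data": {
  "motion": [
    {"claw": 46, "delta_pos": [0, -40, 0], "turn": 0},
    {"claw": 46, "delta_pos": [0, -40, 0], "turn": 0},
    {"claw": 46, "delta_pos": [0, -30, 0], "turn": 0},
    {"claw": 46, "delta_pos": [0, 0, 0], "turn": 0},
    {"claw": 46, "delta_pos": [0, 0, 0], "turn": 0}
  ]
}}

```text
clock: 11.87
eef_pos: [538.2, -72.2, 237.9]
tcp_rot: [3.142, 0.0, -3.125]
contact_force: [0.8, 0.4, 0.3]
opening: 0.536
grasp_force: 0.0
```

Run:
```python
from h import *
np.set_printoptions(precision=1,suppress=True,linewidth=200)
T=shot('top','top4');S=shot('scene','s4'); print(sense()['eef_pos'],sense()['tcp_rot'])
for v in vials(T): print(v)
print('T',disc(T,[532,188],85),'S',disc(S,[532,188],85))
A=cv2.resize(T['img'][150:260,170:310],None,fx=4,fy=4,interpolation=cv2.INTER_CUBIC)
cv2.imwrite('pics/g3.png',A[:,:,::-1])
```

```text
[538.2 -70.3 237.8] [ 3.1  0.  -3.1]
T (array([531.6, 188.8]), 42, np.int64(27)) S (array([532.3, 188.5]), 45, np.int64(13))
```

View pics/g3.png

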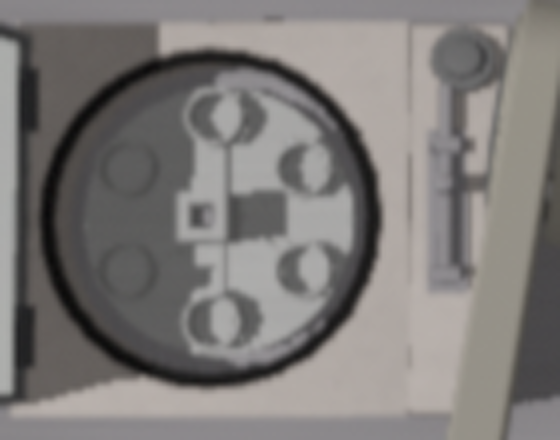

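The rotor is seated flat in the bowl (disc centre ≈ (532.5,189)), with cups on the ±x axis and at ±60°. The upper arm blocks the top view of the vials, so I'll check them in the scene view.

```bash
cat >> h.py <<'E'
def sv(S):
    h=cv2.cvtColor(S['img'],cv2.COLOR_RGB2HSV)
    m=((h[...,0]>5)&(h[...,0]<22)&(h[...,1]>150)).astype(np.uint8); m[:200]=0;m[285:]=0;m[:,:170]=0;m[:,330:]=0
    n,l,st,c=cv2.connectedComponentsWithStats(m)
    return [(np.round(onz(S,*c[i],17)[:2]-[6.1,.7],1),int(st[i,4])) for i in range(1,n) if st[i,4]>15]
def need(xy,z):
    s=sense(); p=s['eef_pos']; y=s['tcp_rot'][2]; d=np.array([xy[0]-p[0],xy[1]-p[1]])
    print('at',p.round(1),'yaw',round(y,3),'-> tool d',round(d[0]*np.cos(y)+d[1]*np.sin(y),1),round(d[0]*np.sin(y)-d[1]*np.cos(y),1),round(p[2]-z,1),'F',s['contact_force'].round(1),'open',round(s['opening']*85.4,1))
E
python3 - <<'E'
from h import *
np.set_printoptions(suppress=True)
v=sv(shot('scene'))
for a in v: print(a)
need((564.5,-134.5),90)
E
```

```text
(array([ 564.1, -134.4]), 73)
(array([ 565.2, -363.5]), 83)
(array([ 582.2, -281.2]), 82)
(array([ 606.5, -212.7]), 77)
at [538.2 -69.8 237.7] yaw -3.122 -> tool d -25.0 -65.2 147.7 F [-0.4 -0.5 -0. ] open 46.1
```

Call:
{"op": "step_arm", "data": {
  "motion": [
    {"claw": 46, "delta_pos": [-12.5, -32.6, 0], "turn": 0},
    {"claw": 46, "delta_pos": [-12.5, -32.6, 0], "turn": 0},
    {"claw": 46, "delta_pos": [0, 0, 40], "turn": 0},
    {"claw": 46, "delta_pos": [0, 0, 40], "turn": 0},
    {"claw": 46, "delta_pos": [0, 0, 40], "turn": 0},
    {"claw": 46, "delta_pos": [0, 0, 28], "turn": 0},
    {"claw": 46, "delta_pos": [0, 0, 0], "turn": 0},
    {"claw": 46, "delta_pos": [0, 0, 0], "turn": 0}
  ]
}}

```text
clock: 12.68
eef_pos: [563.7, -134.0, 88.9]
tcp_rot: [3.141, -0.003, -3.121]
contact_force: [0.4, 0.6, 0.6]
opening: 0.539
grasp_force: 0.0
```

Call:
{"op": "step_arm", "data": {
  "motion": [
    {"claw": 46, "delta_pos": [0, 0, 0], "turn": 0},
    {"claw": 46, "delta_pos": [0, 0, 0], "turn": 0},
    {"claw": 46, "delta_pos": [0, 0, 0], "turn": 0}
  ]
}}

```text
clock: 12.93
eef_pos: [565.9, -135.5, 91.9]
tcp_rot: [-3.141, 0.004, -3.122]
contact_force: [0.2, -0.4, 0.9]
opening: 0.536
grasp_force: 0.0
```

Call:
{"op": "step_arm", "data": {
  "motion": [
    {"claw": 46, "delta_pos": [0, 0, 18], "turn": 0},
    {"claw": 46, "delta_pos": [0, 0, 18], "turn": 0},
    {"claw": 46, "delta_pos": [0, 0, 17], "turn": 0},
    {"claw": 46, "delta_pos": [0, 0, 0], "turn": 0},
    {"claw": 46, "delta_pos": [0, 0, 0], "turn": 0},
    {"claw": 46, "delta_pos": [0, 0, 0], "turn": 0},
    {"claw": 46, "delta_pos": [0, 0, 0], "turn": 0}
  ]
}}

```text
clock: 13.52
eef_pos: [565.5, -135.7, 38.2]
tcp_rot: [-3.141, 0.002, -3.122]
contact_force: [-0.4, 0.1, -0.6]
opening: 0.542
grasp_force: 0.0
```

Call:
{"op": "step_arm", "data": {
  "motion": [
    {"claw": 20, "delta_pos": [0, 0, 0], "turn": 0},
    {"claw": 20, "delta_pos": [0, 0, 0], "turn": 0},
    {"claw": 20, "delta_pos": [0, 0, 0], "turn": 0},
    {"claw": 20, "delta_pos": [0, 0, 0], "turn": 0}
  ],
  "force": 20
}}

```text
clock: 13.85
eef_pos: [565.2, -135.5, 37.7]
tcp_rot: [-3.141, 0.002, -3.122]
contact_force: [-1.5, 0.5, 7.4]
opening: 0.315
grasp_force: 21.1
```

Call:
{"op": "step_arm", "data": {
  "motion": [
    {"claw": 46, "delta_pos": [0, 0, 0], "turn": 0},
    {"claw": 46, "delta_pos": [0, 0, 0], "turn": 0},
    {"claw": 46, "delta_pos": [0, 0, 0], "turn": 0},
    {"claw": 46, "delta_pos": [0, 0, 0], "turn": 0.12},
    {"claw": 46, "delta_pos": [0, 0, 0], "turn": 0.12},
    {"claw": 46, "delta_pos": [0, 0, 0], "turn": 0.12},
    {"claw": 46, "delta_pos": [0, 0, 0], "turn": 0.12},
    {"claw": 46, "delta_pos": [0, 0, 0], "turn": 0.12}
  ]
}}

```text
clock: 14.52
eef_pos: [564.3, -135.4, 36.5]
tcp_rot: [-3.141, -0.0, 2.555]
contact_force: [-0.0, 0.3, 0.7]
opening: 0.539
grasp_force: 0.0
```

Call:
{"op": "step_arm", "data": {
  "motion": [
    {"claw": 46, "delta_pos": [0, 0, 0], "turn": 0.12},
    {"claw": 46, "delta_pos": [0, 0, 0], "turn": 0.12},
    {"claw": 46, "delta_pos": [0, 0, 0], "turn": 0.12},
    {"claw": 46, "delta_pos": [0, 0, 0], "turn": 0.12},
    {"claw": 46, "delta_pos": [0, 0, 0], "turn": 0.12},
    {"claw": 46, "delta_pos": [0, 0, 0], "turn": 0.12},
    {"claw": 46, "delta_pos": [0, 0, 0], "turn": 0.12},
    {"claw": 46, "delta_pos": [0, 0, 0], "turn": 0.12}
  ]
}}

```text
clock: 15.18
eef_pos: [564.2, -135.4, 36.5]
tcp_rot: [-3.141, -0.0, 1.595]
contact_force: [-0.6, 0.1, -0.2]
opening: 0.538
grasp_force: 0.0
```

Call:
{"op": "step_arm", "data": {
  "motion": [
    {"claw": 46, "delta_pos": [0, 0, 0], "turn": 0},
    {"claw": 20, "delta_pos": [0, 0, 0], "turn": 0},
    {"claw": 20, "delta_pos": [0, 0, 0], "turn": 0},
    {"claw": 20, "delta_pos": [0, 0, 0], "turn": 0},
    {"claw": 20, "delta_pos": [0, 0, 0], "turn": 0}
  ],
  "force": 25
}}

```text
clock: 15.6
eef_pos: [564.3, -135.4, 36.6]
tcp_rot: [-3.141, -0.0, 1.603]
contact_force: [-0.3, 0.4, 0.5]
opening: 0.315
grasp_force: 25.5
```

Call:
{"op": "step_arm", "data": {
  "motion": [
    {"claw": 20, "delta_pos": [0, 0, -20], "turn": 0},
    {"claw": 20, "delta_pos": [0, 0, -35], "turn": 0},
    {"claw": 20, "delta_pos": [0, 0, -40], "turn": 0},
    {"claw": 20, "delta_pos": [0, 0, -40], "turn": 0},
    {"claw": 20, "delta_pos": [0, 0, -40], "turn": 0},
    {"claw": 20, "delta_pos": [0, 0, 0], "turn": 0}
  ]
}}

```text
clock: 16.1
eef_pos: [568.5, -136.4, 219.8]
tcp_rot: [3.13, 0.003, 1.602]
contact_force: [1.2, -0.3, -0.9]
opening: 0.318
grasp_force: 25.4
```

Call:
{"op": "step_arm", "data": {
  "motion": [
    {"claw": 20, "delta_pos": [20, -2.5, 0], "turn": 0},
    {"claw": 20, "delta_pos": [35, -5, 0], "turn": 0},
    {"claw": 20, "delta_pos": [35, -5, 0], "turn": 0},
    {"claw": 20, "delta_pos": [35, -5, 0], "turn": 0},
    {"claw": 20, "delta_pos": [35, -5, 0], "turn": 0},
    {"claw": 20, "delta_pos": [35, -5, 0], "turn": 0},
    {"claw": 20, "delta_pos": [35, -5, 0], "turn": 0},
    {"claw": 20, "delta_pos": [35, -5, 0], "turn": 0}
  ]
}}

```text
clock: 16.77
eef_pos: [518.3, 129.9, 211.5]
tcp_rot: [3.141, -0.0, 1.602]
contact_force: [0.8, 0.6, 1.1]
opening: 0.317
grasp_force: 25.4
```

Call:
{"op": "step_arm", "data": {
  "motion": [
    {"claw": 20, "delta_pos": [35, -5, 0], "turn": 0},
    {"claw": 20, "delta_pos": [35, -5, 0], "turn": 0},
    {"claw": 20, "delta_pos": [30, -4, 0], "turn": 0},
    {"claw": 20, "delta_pos": [18, -2, 0], "turn": 0},
    {"claw": 20, "delta_pos": [0, 0, 0], "turn": 0},
    {"claw": 20, "delta_pos": [0, 0, 0], "turn": 0},
    {"claw": 20, "delta_pos": [0, 0, 0], "turn": 0},
    {"claw": 20, "delta_pos": [0, 0, 0], "turn": 0}
  ]
}}

```text
clock: 17.43
eef_pos: [499.5, 244.8, 211.5]
tcp_rot: [-3.141, 0.0, 1.6]
contact_force: [0.4, -0.1, -0.2]
opening: 0.32
grasp_force: 25.4
```

Call:
{"op": "step_arm", "data": {
  "motion": [
    {"claw": 20, "delta_pos": [0, 0, 0], "turn": 0.02},
    {"claw": 20, "delta_pos": [0, 0, 0], "turn": 0},
    {"claw": 20, "delta_pos": [0, 0, 0], "turn": 0}
  ]
}}

```text
clock: 17.68
eef_pos: [499.7, 245.2, 211.8]
tcp_rot: [3.141, -0.0, 1.58]
contact_force: [0.5, -0.7, -0.2]
opening: 0.315
grasp_force: 25.4
```

Run:
```python
from h import *
np.set_printoptions(suppress=True)
S=shot('scene');need((498.6,245.8),121.6)
for a in sv(S): print(a)
cv2.imwrite('pics/g4.png',cv2.resize(S['img'][90:270,320:540],None,fx=3,fy=3,interpolation=cv2.INTER_CUBIC)[:,:,::-1])
```

```text
at [499.6 245.3 211.7] yaw 1.58 -> tool d 0.5 -1.0 90.1 F [-0.2 -0.4 -1.2] open 27.1
(array([ 566.2, -363.6]), 82)
(array([ 582.7, -281.1]), 74)
(array([ 606.4, -212.4]), 72)
```

View pics/g4.png

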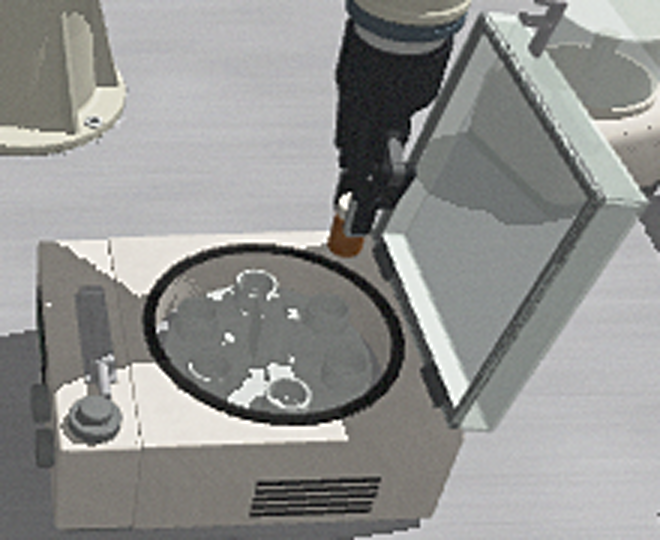

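The vial hangs upright near the lid, above cup 2. I'll descend to just above the rim, then feel in.

Call:
{"op": "step_arm", "data": {
  "motion": [
    {"claw": 20, "delta_pos": [0.5, -1, 20], "turn": 0},
    {"claw": 20, "delta_pos": [0, 0, 25], "turn": 0},
    {"claw": 20, "delta_pos": [0, 0, 18], "turn": 0},
    {"claw": 20, "delta_pos": [0, 0, 0], "turn": 0},
    {"claw": 20, "delta_pos": [0, 0, 0], "turn": 0},
    {"claw": 20, "delta_pos": [0, 0, 0], "turn": 0},
    {"claw": 20, "delta_pos": [0, 0, 0], "turn": 0}
  ]
}}

```text
clock: 18.32
eef_pos: [499.3, 246.7, 150.1]
tcp_rot: [3.14, -0.001, 1.581]
contact_force: [-0.7, -0.2, 0.2]
opening: 0.321
grasp_force: 25.4
```

```bash
python3 -c "
from h import *
need((498.6,245.8),121.6)"
```

```text
at [499.3 246.7 150.1] yaw 1.581 -> tool d -0.9 -0.8 28.5 F [-0.7 -0.2  0.2] open 27.4
```

Call:
{"op": "step_arm", "data": {
  "motion": [
    {"claw": 20, "delta_pos": [-0.9, -0.8, 3], "turn": 0},
    {"claw": 20, "delta_pos": [0, 0, 3], "turn": 0},
    {"claw": 20, "delta_pos": [0, 0, 0], "turn": 0},
    {"claw": 20, "delta_pos": [0, 0, 0], "turn": 0}
  ]
}}

```text
clock: 18.65
eef_pos: [497.6, 245.4, 142.8]
tcp_rot: [3.142, -0.0, 1.581]
contact_force: [-1.1, 0.1, -0.2]
opening: 0.317
grasp_force: 25.4
```

Call:
{"op": "step_arm", "data": {
  "motion": [
    {"claw": 20, "delta_pos": [0, 0, 2], "turn": 0},
    {"claw": 20, "delta_pos": [0, 0, 2], "turn": 0},
    {"claw": 20, "delta_pos": [0, 0, 0], "turn": 0},
    {"claw": 20, "delta_pos": [0, 0, 0], "turn": 0}
  ]
}}

```text
clock: 18.98
eef_pos: [497.6, 245.4, 138.5]
tcp_rot: [-3.141, 0.0, 1.581]
contact_force: [0.1, 0.7, -0.1]
opening: 0.314
grasp_force: 25.4
```

Call:
{"op": "step_arm", "data": {
  "motion": [
    {"claw": 20, "delta_pos": [0, 0, 2], "turn": 0},
    {"claw": 20, "delta_pos": [0, 0, 2], "turn": 0},
    {"claw": 20, "delta_pos": [0, 0, 0], "turn": 0},
    {"claw": 20, "delta_pos": [0, 0, 0], "turn": 0}
  ]
}}

```text
clock: 19.32
eef_pos: [497.6, 245.4, 134.5]
tcp_rot: [-3.141, 0.0, 1.581]
contact_force: [-0.5, -0.6, -1.7]
opening: 0.313
grasp_force: 25.4
```

Call:
{"op": "step_arm", "data": {
  "motion": [
    {"claw": 20, "delta_pos": [0, 0, 3], "turn": 0},
    {"claw": 20, "delta_pos": [0, 0, 3], "turn": 0},
    {"claw": 20, "delta_pos": [0, 0, 3], "turn": 0},
    {"claw": 20, "delta_pos": [0, 0, 2], "turn": 0},
    {"claw": 20, "delta_pos": [0, 0, 1], "turn": 0},
    {"claw": 20, "delta_pos": [0, 0, 0], "turn": 0},
    {"claw": 20, "delta_pos": [0, 0, 0], "turn": 0}
  ]
}}

```text
clock: 19.9
eef_pos: [497.6, 245.4, 122.6]
tcp_rot: [-3.141, 0.0, 1.581]
contact_force: [0.9, 0.1, -0.3]
opening: 0.316
grasp_force: 25.4
```

Call:
{"op": "step_arm", "data": {
  "motion": [
    {"claw": 38, "delta_pos": [0, 0, 0], "turn": 0},
    {"claw": 38, "delta_pos": [0, 0, 0], "turn": 0},
    {"claw": 38, "delta_pos": [0, 0, 0], "turn": 0}
  ]
}}

```text
clock: 20.15
eef_pos: [497.7, 245.4, 122.8]
tcp_rot: [3.141, -0.0, 1.581]
contact_force: [-0.9, 0.1, -0.5]
opening: 0.446
grasp_force: 0.0
```

Call:
{"op": "step_arm", "data": {
  "motion": [
    {"claw": 38, "delta_pos": [0, 0, -20], "turn": 0},
    {"claw": 38, "delta_pos": [0, 0, -30], "turn": 0},
    {"claw": 38, "delta_pos": [0, 0, -40], "turn": 0},
    {"claw": 46, "delta_pos": [-20, 0, 0], "turn": 0},
    {"claw": 46, "delta_pos": [-40, 4, 0], "turn": 0},
    {"claw": 46, "delta_pos": [-40, 4, 0], "turn": 0},
    {"claw": 46, "delta_pos": [-40, 4, 0], "turn": 0},
    {"claw": 46, "delta_pos": [-40, 4, 0], "turn": 0}
  ]
}}

```text
clock: 20.82
eef_pos: [515.3, 64.0, 213.0]
tcp_rot: [3.141, -0.0, 1.582]
contact_force: [-0.1, 0.1, 0.0]
opening: 0.538
grasp_force: 0.0
```

Call:
{"op": "step_arm", "data": {
  "motion": [
    {"claw": 46, "delta_pos": [-40, 10, 0], "turn": 0},
    {"claw": 46, "delta_pos": [-40, 12, 0], "turn": 0},
    {"claw": 46, "delta_pos": [-40, 14, 0], "turn": 0},
    {"claw": 46, "delta_pos": [-40, 14, 0], "turn": 0},
    {"claw": 46, "delta_pos": [-40, 14, 0], "turn": 0},
    {"claw": 46, "delta_pos": [-30, 10, 0], "turn": 0},
    {"claw": 46, "delta_pos": [0, 0, 0], "turn": 0},
    {"claw": 46, "delta_pos": [0, 0, 0], "turn": 0}
  ]
}}

```text
clock: 21.48
eef_pos: [591.1, -163.3, 212.4]
tcp_rot: [-3.141, -0.0, 1.578]
contact_force: [-0.4, 1.0, 0.1]
opening: 0.537
grasp_force: 0.0
```

Run:
```python
from h import *
np.set_printoptions(suppress=True)
S=shot('scene','s5');T=shot('top','t5');need((606.4,-212.6),91)
for a in sv(S): print(a)
print(vials(T)); print(vials(T,(170,280,150,265)))
```

```text
at [ 590.5 -161.1  212.4] yaw 1.58 -> tool d -51.6 15.4 121.4 F [-0.1 -0.3 -0.5] open 46.2
(array([ 565.6, -363.8]), 84)
(array([ 582.2, -281.1]), 80)
(array([ 606.8, -212.9]), 74)
[]
[]
```

Call:
{"op": "step_arm", "data": {
  "motion": [
    {"claw": 46, "delta_pos": [-25.8, 7.7, 0], "turn": 0},
    {"claw": 46, "delta_pos": [-25.8, 7.7, 0], "turn": 0},
    {"claw": 46, "delta_pos": [0, 0, 0], "turn": -0.12},
    {"claw": 46, "delta_pos": [0, 0, 0], "turn": -0.12},
    {"claw": 46, "delta_pos": [0, 0, 0], "turn": -0.12},
    {"claw": 46, "delta_pos": [0, 0, 0], "turn": -0.12},
    {"claw": 46, "delta_pos": [0, 0, 0], "turn": -0.12},
    {"claw": 46, "delta_pos": [0, 0, 0], "turn": -0.12}
  ]
}}

```text
clock: 22.25
eef_pos: [606.7, -211.2, 212.8]
tcp_rot: [3.142, -0.0, 2.309]
contact_force: [0.5, 0.6, -0.4]
opening: 0.539
grasp_force: 0.0
```

Call:
{"op": "step_arm", "data": {
  "motion": [
    {"claw": 46, "delta_pos": [0, 0, 20], "turn": -0.12},
    {"claw": 46, "delta_pos": [0, 0, 20], "turn": -0.12},
    {"claw": 46, "delta_pos": [0, 0, 20], "turn": -0.12},
    {"claw": 46, "delta_pos": [0, 0, 20], "turn": -0.12},
    {"claw": 46, "delta_pos": [0, 0, 20], "turn": -0.12},
    {"claw": 46, "delta_pos": [0, 0, 20], "turn": -0.12},
    {"claw": 46, "delta_pos": [0, 0, 0], "turn": -0.12},
    {"claw": 46, "delta_pos": [0, 0, 0], "turn": 0}
  ]
}}

```text
clock: 22.92
eef_pos: [605.8, -211.0, 91.4]
tcp_rot: [3.14, -0.003, -3.135]
contact_force: [-0.2, 1.0, 0.1]
opening: 0.537
grasp_force: 0.0
```

Call:
{"op": "step_arm", "data": {
  "motion": [
    {"claw": 46, "delta_pos": [0, 0, 0], "turn": 0},
    {"claw": 46, "delta_pos": [0, 0, 0], "turn": 0},
    {"claw": 46, "delta_pos": [0, 0, 0], "turn": 0}
  ]
}}

```text
clock: 23.17
eef_pos: [607.5, -212.7, 93.7]
tcp_rot: [-3.141, 0.001, 3.139]
contact_force: [0.7, 0.5, -0.7]
opening: 0.537
grasp_force: 0.0
```

```bash
python3 -c "
from h import *
need((606.6,-212.8),37);print(sv(shot('scene')))"
```

```text
at [ 607.5 -212.7   93.7] yaw 3.139 -> tool d 0.9 -0.1 56.7 F [ 0.7  0.5 -0.7] open 45.8
[(array([ 565.6, -363.5]), 82), (array([ 582.2, -281.1]), 74), (array([ 607.2, -212.3]), 72)]
```

Call:
{"op": "step_arm", "data": {
  "motion": [
    {"claw": 46, "delta_pos": [0.5, 0, 19], "turn": 0},
    {"claw": 46, "delta_pos": [0, 0, 19], "turn": 0},
    {"claw": 46, "delta_pos": [0, 0, 18], "turn": 0},
    {"claw": 46, "delta_pos": [0, 0, 0], "turn": 0},
    {"claw": 46, "delta_pos": [0, 0, 0], "turn": 0},
    {"claw": 46, "delta_pos": [0, 0, 0], "turn": 0},
    {"claw": 46, "delta_pos": [0, 0, 0], "turn": 0}
  ]
}}

```text
clock: 23.8
eef_pos: [607.4, -213.4, 38.1]
tcp_rot: [-3.141, 0.002, 3.14]
contact_force: [0.6, -0.4, -0.1]
opening: 0.54
grasp_force: 0.0
```

Call:
{"op": "step_arm", "data": {
  "motion": [
    {"claw": 20, "delta_pos": [0, 0, 0], "turn": 0},
    {"claw": 20, "delta_pos": [0, 0, 0], "turn": 0},
    {"claw": 20, "delta_pos": [0, 0, 0], "turn": 0},
    {"claw": 20, "delta_pos": [0, 0, 0], "turn": 0}
  ],
  "force": 20
}}

```text
clock: 24.13
eef_pos: [607.2, -213.3, 37.9]
tcp_rot: [-3.141, 0.002, 3.141]
contact_force: [-0.8, -0.1, 6.9]
opening: 0.314
grasp_force: 20.6
```

Call:
{"op": "step_arm", "data": {
  "motion": [
    {"claw": 46, "delta_pos": [0, 0, 0], "turn": 0},
    {"claw": 46, "delta_pos": [0, 0, 0], "turn": 0},
    {"claw": 46, "delta_pos": [0, 0, 0], "turn": 0},
    {"claw": 46, "delta_pos": [0, 0, 0], "turn": 0.12},
    {"claw": 46, "delta_pos": [0, 0, 0], "turn": 0.12},
    {"claw": 46, "delta_pos": [0, 0, 0], "turn": 0.12},
    {"claw": 46, "delta_pos": [0, 0, 0], "turn": 0.12},
    {"claw": 46, "delta_pos": [0, 0, 0], "turn": 0.12}
  ]
}}

```text
clock: 24.8
eef_pos: [606.3, -213.0, 36.5]
tcp_rot: [-3.141, -0.0, 2.535]
contact_force: [-0.4, -0.2, -0.8]
opening: 0.539
grasp_force: 0.0
```

Call:
{"op": "step_arm", "data": {
  "motion": [
    {"claw": 46, "delta_pos": [0, 0, 0], "turn": 0.12},
    {"claw": 46, "delta_pos": [0, 0, 0], "turn": 0.12},
    {"claw": 46, "delta_pos": [0, 0, 0], "turn": 0.12},
    {"claw": 46, "delta_pos": [0, 0, 0], "turn": 0.12},
    {"claw": 46, "delta_pos": [0, 0, 0], "turn": 0.12},
    {"claw": 46, "delta_pos": [0, 0, 0], "turn": 0.12},
    {"claw": 46, "delta_pos": [0, 0, 0], "turn": 0.12},
    {"claw": 46, "delta_pos": [0, 0, 0], "turn": 0.12}
  ]
}}

```text
clock: 25.47
eef_pos: [606.2, -213.0, 36.5]
tcp_rot: [-3.141, -0.0, 1.575]
contact_force: [-0.4, -0.2, 0.1]
opening: 0.538
grasp_force: 0.0
```

Call:
{"op": "step_arm", "data": {
  "motion": [
    {"claw": 46, "delta_pos": [0, 0, 0], "turn": 0},
    {"claw": 20, "delta_pos": [0, 0, 0], "turn": 0},
    {"claw": 20, "delta_pos": [0, 0, 0], "turn": 0},
    {"claw": 20, "delta_pos": [0, 0, 0], "turn": 0},
    {"claw": 20, "delta_pos": [0, 0, 0], "turn": 0}
  ],
  "force": 25
}}

```text
clock: 25.88
eef_pos: [606.3, -213.0, 36.6]
tcp_rot: [-3.141, -0.0, 1.583]
contact_force: [-0.8, 0.5, 0.1]
opening: 0.318
grasp_force: 25.5
```

Call:
{"op": "step_arm", "data": {
  "motion": [
    {"claw": 20, "delta_pos": [0, 0, -20], "turn": 0},
    {"claw": 20, "delta_pos": [0, 0, -35], "turn": 0},
    {"claw": 20, "delta_pos": [0, 0, -40], "turn": 0},
    {"claw": 20, "delta_pos": [0, 0, -40], "turn": 0},
    {"claw": 20, "delta_pos": [0, 0, -40], "turn": 0},
    {"claw": 20, "delta_pos": [0, 0, 0], "turn": 0}
  ]
}}

```text
clock: 26.38
eef_pos: [610.4, -214.4, 220.5]
tcp_rot: [3.13, 0.004, 1.582]
contact_force: [0.9, -1.0, 0.8]
opening: 0.318
grasp_force: 25.5
```

Call:
{"op": "step_arm", "data": {
  "motion": [
    {"claw": 20, "delta_pos": [20, -3, 0], "turn": 0},
    {"claw": 20, "delta_pos": [38, -3.5, 0], "turn": 0},
    {"claw": 20, "delta_pos": [38, -3.5, 0], "turn": 0},
    {"claw": 20, "delta_pos": [38, -3.5, 0], "turn": 0},
    {"claw": 20, "delta_pos": [38, -3.5, 0], "turn": 0},
    {"claw": 20, "delta_pos": [38, -3.5, 0], "turn": 0},
    {"claw": 20, "delta_pos": [38, -3.5, 0], "turn": 0},
    {"claw": 20, "delta_pos": [38, -3.5, 0], "turn": 0}
  ]
}}

```text
clock: 27.05
eef_pos: [575.5, 74.4, 211.6]
tcp_rot: [3.141, -0.0, 1.582]
contact_force: [0.7, 0.6, -0.1]
opening: 0.314
grasp_force: 25.5
```

Call:
{"op": "step_arm", "data": {
  "motion": [
    {"claw": 20, "delta_pos": [38, -3.5, 0], "turn": 0},
    {"claw": 20, "delta_pos": [38, -3.5, 0], "turn": 0},
    {"claw": 20, "delta_pos": [38, -3.5, 0], "turn": 0},
    {"claw": 20, "delta_pos": [38, -3.5, 0], "turn": 0},
    {"claw": 20, "delta_pos": [20, -2, 0], "turn": 0},
    {"claw": 20, "delta_pos": [0, 0, 0], "turn": 0},
    {"claw": 20, "delta_pos": [0, 0, 0], "turn": 0},
    {"claw": 20, "delta_pos": [0, 0, 0], "turn": 0}
  ]
}}

```text
clock: 27.72
eef_pos: [558.2, 244.0, 211.4]
tcp_rot: [-3.141, 0.001, 1.582]
contact_force: [-0.3, -0.2, -0.3]
opening: 0.316
grasp_force: 25.5
```

```bash
python3 -c "
from h import *
need((564.5,247.1),150);S=shot('scene','s6');T=shot('top','t6');print(sv(S),vials(T))"
```

```text
at [558.2 244.  211.4] yaw 1.582 -> tool d 3.0 6.4 61.4 F [-0.3 -0.2 -0.3] open 27.0
[(array([ 566.6, -363.1]), 75), (array([ 582.1, -280.9]), 70)] [(array([401.8, 190.3]), np.int32(1118), array([ 581.86633308, -282.30095205,   48.        ])), (array([432.3, 196.8]), np.int32(1154), array([ 565.63700792, -364.5982    ,   48.        ]))]
```

Call:
{"op": "step_arm", "data": {
  "motion": [
    {"claw": 20, "delta_pos": [2.5, 6, 20], "turn": 0},
    {"claw": 20, "delta_pos": [0, 0, 25], "turn": 0},
    {"claw": 20, "delta_pos": [0, 0, 18], "turn": 0},
    {"claw": 20, "delta_pos": [0, 0, 0], "turn": 0},
    {"claw": 20, "delta_pos": [0, 0, 0], "turn": 0},
    {"claw": 20, "delta_pos": [0, 0, 0], "turn": 0},
    {"claw": 20, "delta_pos": [0, 0, 0], "turn": 0},
    {"claw": 20, "delta_pos": [0, 0, 0], "turn": 0}
  ]
}}

```text
clock: 28.48
eef_pos: [565.1, 247.2, 150.1]
tcp_rot: [3.14, -0.001, 1.581]
contact_force: [-0.0, 1.2, -0.5]
opening: 0.315
grasp_force: 25.4
```

```bash
python3 -c "
from h import *
need((564.2,247.0),121.6)"
```

```text
at [565.1 247.2 150.1] yaw 1.581 -> tool d -0.2 -0.9 28.5 F [-0.   1.2 -0.5] open 26.9
```

Call:
{"op": "step_arm", "data": {
  "motion": [
    {"claw": 20, "delta_pos": [0, -0.2, 3], "turn": 0},
    {"claw": 20, "delta_pos": [0, 0, 3], "turn": 0},
    {"claw": 20, "delta_pos": [0, 0, 0], "turn": 0},
    {"claw": 20, "delta_pos": [0, 0, 0], "turn": 0}
  ]
}}

```text
clock: 28.82
eef_pos: [563.9, 247.0, 142.5]
tcp_rot: [-3.141, 0.0, 1.581]
contact_force: [-0.5, -0.4, -0.8]
opening: 0.317
grasp_force: 25.4
```

Call:
{"op": "step_arm", "data": {
  "motion": [
    {"claw": 20, "delta_pos": [0, 0, 2], "turn": 0},
    {"claw": 20, "delta_pos": [0, 0, 2], "turn": 0},
    {"claw": 20, "delta_pos": [0, 0, 0], "turn": 0},
    {"claw": 20, "delta_pos": [0, 0, 0], "turn": 0}
  ]
}}

```text
clock: 29.15
eef_pos: [564.0, 247.0, 138.4]
tcp_rot: [-3.141, 0.0, 1.581]
contact_force: [-0.6, 0.1, 0.3]
opening: 0.314
grasp_force: 25.4
```

Call:
{"op": "step_arm", "data": {
  "motion": [
    {"claw": 20, "delta_pos": [0, 0, 2], "turn": 0},
    {"claw": 20, "delta_pos": [0, 0, 2], "turn": 0},
    {"claw": 20, "delta_pos": [0, 0, 0], "turn": 0},
    {"claw": 20, "delta_pos": [0, 0, 0], "turn": 0}
  ]
}}

```text
clock: 29.48
eef_pos: [564.0, 247.0, 134.5]
tcp_rot: [-3.141, 0.0, 1.581]
contact_force: [0.6, 0.8, -0.9]
opening: 0.317
grasp_force: 25.4
```

Call:
{"op": "step_arm", "data": {
  "motion": [
    {"claw": 20, "delta_pos": [0, 0, 3], "turn": 0},
    {"claw": 20, "delta_pos": [0, 0, 3], "turn": 0},
    {"claw": 20, "delta_pos": [0, 0, 3], "turn": 0},
    {"claw": 20, "delta_pos": [0, 0, 2], "turn": 0},
    {"claw": 20, "delta_pos": [0, 0, 1], "turn": 0},
    {"claw": 20, "delta_pos": [0, 0, 0], "turn": 0},
    {"claw": 20, "delta_pos": [0, 0, 0], "turn": 0}
  ]
}}

```text
clock: 30.07
eef_pos: [564.1, 247.1, 122.6]
tcp_rot: [-3.141, 0.0, 1.581]
contact_force: [0.4, 0.5, -0.2]
opening: 0.316
grasp_force: 25.4
```

Call:
{"op": "step_arm", "data": {
  "motion": [
    {"claw": 38, "delta_pos": [0, 0, 0], "turn": 0},
    {"claw": 38, "delta_pos": [0, 0, 0], "turn": 0},
    {"claw": 38, "delta_pos": [0, 0, 0], "turn": 0}
  ]
}}

```text
clock: 30.32
eef_pos: [564.2, 247.1, 122.9]
tcp_rot: [3.141, -0.0, 1.581]
contact_force: [0.0, -0.0, -0.1]
opening: 0.446
grasp_force: 0.0
```

Call:
{"op": "step_arm", "data": {
  "motion": [
    {"claw": 38, "delta_pos": [0, 0, -20], "turn": 0},
    {"claw": 38, "delta_pos": [0, 0, -30], "turn": 0},
    {"claw": 38, "delta_pos": [0, 0, -40], "turn": 0},
    {"claw": 46, "delta_pos": [-20, 0, 0], "turn": 0},
    {"claw": 46, "delta_pos": [-40, 1, 0], "turn": 0},
    {"claw": 46, "delta_pos": [-40, 1, 0], "turn": 0},
    {"claw": 46, "delta_pos": [-40, 1, 0], "turn": 0},
    {"claw": 46, "delta_pos": [-40, 1, 0], "turn": 0}
  ]
}}

```text
clock: 30.98
eef_pos: [569.7, 65.6, 213.1]
tcp_rot: [3.141, -0.0, 1.582]
contact_force: [0.9, -0.0, 0.8]
opening: 0.539
grasp_force: 0.0
```

Call:
{"op": "step_arm", "data": {
  "motion": [
    {"claw": 46, "delta_pos": [-40, 1, 0], "turn": 0},
    {"claw": 46, "delta_pos": [-40, 2, 0], "turn": 0},
    {"claw": 46, "delta_pos": [-40, 2, 0], "turn": 0},
    {"claw": 46, "delta_pos": [-40, 2, 0], "turn": 0},
    {"claw": 46, "delta_pos": [-40, 2, 0], "turn": 0},
    {"claw": 46, "delta_pos": [-40, 2, 0], "turn": 0},
    {"claw": 46, "delta_pos": [-40, 2, 0], "turn": 0},
    {"claw": 46, "delta_pos": [-40, 1, 0], "turn": 0}
  ]
}}

```text
clock: 31.65
eef_pos: [587.0, -254.8, 213.0]
tcp_rot: [3.141, 0.0, 1.581]
contact_force: [0.5, 0.3, 0.1]
opening: 0.541
grasp_force: 0.0
```

Call:
{"op": "step_arm", "data": {
  "motion": [
    {"claw": 46, "delta_pos": [-28, 1, 0], "turn": 0},
    {"claw": 46, "delta_pos": [0, 0, 0], "turn": -0.12},
    {"claw": 46, "delta_pos": [0, 0, 0], "turn": -0.12},
    {"claw": 46, "delta_pos": [0, 0, 0], "turn": -0.12},
    {"claw": 46, "delta_pos": [0, 0, 0], "turn": -0.12},
    {"claw": 46, "delta_pos": [0, 0, 0], "turn": -0.12},
    {"claw": 46, "delta_pos": [0, 0, 0], "turn": -0.12},
    {"claw": 46, "delta_pos": [0, 0, 0], "turn": -0.12}
  ]
}}

```text
clock: 32.32
eef_pos: [588.4, -280.8, 212.8]
tcp_rot: [3.142, 0.0, 2.427]
contact_force: [-0.1, -0.7, 0.1]
opening: 0.542
grasp_force: 0.0
```

Call:
{"op": "step_arm", "data": {
  "motion": [
    {"claw": 46, "delta_pos": [0, 0, 0], "turn": -0.12},
    {"claw": 46, "delta_pos": [0, 0, 0], "turn": -0.12},
    {"claw": 46, "delta_pos": [0, 0, 0], "turn": -0.12},
    {"claw": 46, "delta_pos": [0, 0, 0], "turn": -0.12},
    {"claw": 46, "delta_pos": [0, 0, 0], "turn": -0.12},
    {"claw": 46, "delta_pos": [0, 0, 0], "turn": -0.12},
    {"claw": 46, "delta_pos": [0, 0, 0], "turn": 0},
    {"claw": 46, "delta_pos": [0, 0, 0], "turn": 0}
  ]
}}

```text
clock: 32.98
eef_pos: [588.3, -280.7, 212.7]
tcp_rot: [-3.142, 0.0, 3.137]
contact_force: [-0.4, 0.3, 0.2]
opening: 0.537
grasp_force: 0.0
```

Run:
```python
from h import *
np.set_printoptions(suppress=True)
S=shot('scene','s7');T=shot('top','t7');need((582.2,-281.2),92)
for a in sv(S): print(a)
B=S['img'];cv2.imwrite('pics/g5.png',cv2.resize(B[120:290,170:480],None,fx=2.5,fy=2.5,interpolation=cv2.INTER_CUBIC)[:,:,::-1])
```

```text
at [ 588.4 -280.7  212.7] yaw 3.137 -> tool d 6.2 -0.5 120.7 F [0.6 0.3 0.4] open 45.9
(array([ 566.4, -363.1]), 79)
(array([ 582.5, -281.5]), 79)
```

View pics/g5.png

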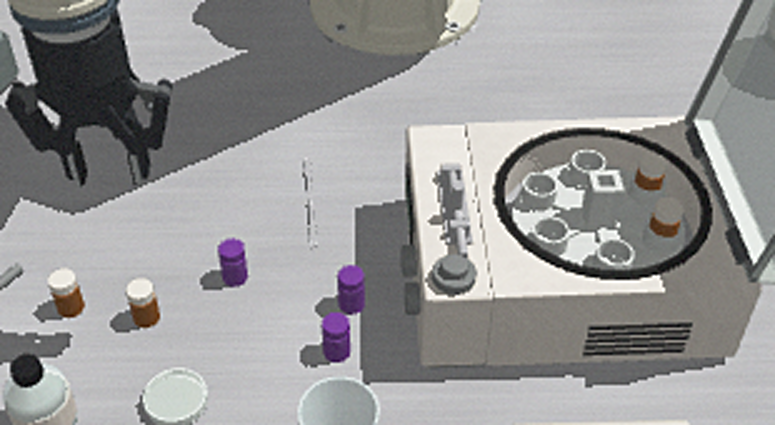

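Two vials stand upright in the lid-side cups at crop (650,175) and (667,218). The third vial is at crop (144,303).

Call:
{"op": "step_arm", "data": {
  "motion": [
    {"claw": 46, "delta_pos": [6, -0.5, 20], "turn": 0},
    {"claw": 46, "delta_pos": [0, 0, 40], "turn": 0},
    {"claw": 46, "delta_pos": [0, 0, 40], "turn": 0},
    {"claw": 46, "delta_pos": [0, 0, 20], "turn": 0},
    {"claw": 46, "delta_pos": [0, 0, 0], "turn": 0},
    {"claw": 46, "delta_pos": [0, 0, 0], "turn": 0},
    {"claw": 46, "delta_pos": [0, 0, 0], "turn": 0},
    {"claw": 46, "delta_pos": [0, 0, 0], "turn": 0}
  ]
}}

```text
clock: 33.75
eef_pos: [583.9, -281.9, 95.0]
tcp_rot: [-3.14, 0.003, 3.14]
contact_force: [0.5, -0.0, 0.3]
opening: 0.537
grasp_force: 0.0
```

Call:
{"op": "step_arm", "data": {
  "motion": [
    {"claw": 46, "delta_pos": [0, 0, 19], "turn": 0},
    {"claw": 46, "delta_pos": [0, 0, 19], "turn": 0},
    {"claw": 46, "delta_pos": [0, 0, 18], "turn": 0},
    {"claw": 46, "delta_pos": [0, 0, 0], "turn": 0},
    {"claw": 46, "delta_pos": [0, 0, 0], "turn": 0},
    {"claw": 46, "delta_pos": [0, 0, 0], "turn": 0},
    {"claw": 46, "delta_pos": [0, 0, 0], "turn": 0}
  ]
}}

```text
clock: 34.33
eef_pos: [583.6, -281.8, 38.6]
tcp_rot: [-3.14, 0.003, 3.141]
contact_force: [0.1, -0.1, 0.6]
opening: 0.544
grasp_force: 0.0
```

Call:
{"op": "step_arm", "data": {
  "motion": [
    {"claw": 20, "delta_pos": [0, 0, 0], "turn": 0},
    {"claw": 20, "delta_pos": [0, 0, 0], "turn": 0},
    {"claw": 20, "delta_pos": [0, 0, 0], "turn": 0},
    {"claw": 20, "delta_pos": [0, 0, 0], "turn": 0}
  ],
  "force": 20
}}

```text
clock: 34.67
eef_pos: [583.2, -281.6, 37.9]
tcp_rot: [-3.141, 0.002, 3.141]
contact_force: [-1.0, 0.3, 7.0]
opening: 0.315
grasp_force: 21.5
```

Call:
{"op": "step_arm", "data": {
  "motion": [
    {"claw": 46, "delta_pos": [0, 0, 0], "turn": 0},
    {"claw": 46, "delta_pos": [0, 0, 0], "turn": 0},
    {"claw": 46, "delta_pos": [0, 0, 0], "turn": 0},
    {"claw": 46, "delta_pos": [0, 0, 0], "turn": 0.12},
    {"claw": 46, "delta_pos": [0, 0, 0], "turn": 0.12},
    {"claw": 46, "delta_pos": [0, 0, 0], "turn": 0.12},
    {"claw": 46, "delta_pos": [0, 0, 0], "turn": 0.12},
    {"claw": 46, "delta_pos": [0, 0, 0], "turn": 0.12}
  ]
}}

```text
clock: 35.33
eef_pos: [582.2, -281.1, 36.4]
tcp_rot: [-3.142, -0.001, 2.535]
contact_force: [-1.2, 0.1, 1.1]
opening: 0.54
grasp_force: 0.0
```

Call:
{"op": "step_arm", "data": {
  "motion": [
    {"claw": 46, "delta_pos": [0, 0, 0], "turn": 0.12},
    {"claw": 46, "delta_pos": [0, 0, 0], "turn": 0.12},
    {"claw": 46, "delta_pos": [0, 0, 0], "turn": 0.12},
    {"claw": 46, "delta_pos": [0, 0, 0], "turn": 0.12},
    {"claw": 46, "delta_pos": [0, 0, 0], "turn": 0.12},
    {"claw": 46, "delta_pos": [0, 0, 0], "turn": 0.12},
    {"claw": 46, "delta_pos": [0, 0, 0], "turn": 0.12},
    {"claw": 46, "delta_pos": [0, 0, 0], "turn": 0.12}
  ]
}}

```text
clock: 36.0
eef_pos: [582.2, -281.1, 36.5]
tcp_rot: [-3.141, -0.0, 1.575]
contact_force: [-0.3, -0.7, 0.3]
opening: 0.538
grasp_force: 0.0
```

Call:
{"op": "step_arm", "data": {
  "motion": [
    {"claw": 46, "delta_pos": [0, 0, 0], "turn": 0},
    {"claw": 20, "delta_pos": [0, 0, 0], "turn": 0},
    {"claw": 20, "delta_pos": [0, 0, 0], "turn": 0},
    {"claw": 20, "delta_pos": [0, 0, 0], "turn": 0},
    {"claw": 20, "delta_pos": [0, 0, 0], "turn": 0}
  ],
  "force": 25
}}

```text
clock: 36.42
eef_pos: [582.3, -281.2, 36.6]
tcp_rot: [-3.141, -0.0, 1.583]
contact_force: [-0.9, -1.1, -0.7]
opening: 0.315
grasp_force: 25.5
```

Call:
{"op": "step_arm", "data": {
  "motion": [
    {"claw": 20, "delta_pos": [0, 0, -20], "turn": 0},
    {"claw": 20, "delta_pos": [0, 0, -35], "turn": 0},
    {"claw": 20, "delta_pos": [0, 0, -40], "turn": 0},
    {"claw": 20, "delta_pos": [0, 0, -40], "turn": 0},
    {"claw": 20, "delta_pos": [0, 0, -40], "turn": 0},
    {"claw": 20, "delta_pos": [0, 0, 0], "turn": 0}
  ]
}}

```text
clock: 36.92
eef_pos: [586.2, -283.0, 220.5]
tcp_rot: [3.13, 0.006, 1.582]
contact_force: [1.4, -0.3, -0.1]
opening: 0.314
grasp_force: 25.5
```

Call:
{"op": "step_arm", "data": {
  "motion": [
    {"claw": 20, "delta_pos": [20, -4, 0], "turn": 0},
    {"claw": 20, "delta_pos": [38, -7, 0], "turn": 0},
    {"claw": 20, "delta_pos": [38, -7, 0], "turn": 0},
    {"claw": 20, "delta_pos": [38, -7, 0], "turn": 0},
    {"claw": 20, "delta_pos": [38, -7, 0], "turn": 0},
    {"claw": 20, "delta_pos": [38, -7, 0], "turn": 0},
    {"claw": 20, "delta_pos": [38, -7, 0], "turn": 0},
    {"claw": 20, "delta_pos": [38, -7, 0], "turn": 0}
  ]
}}

```text
clock: 37.58
eef_pos: [525.8, 5.9, 211.6]
tcp_rot: [3.141, -0.0, 1.582]
contact_force: [0.8, 0.7, -0.2]
opening: 0.315
grasp_force: 25.5
```

Call:
{"op": "step_arm", "data": {
  "motion": [
    {"claw": 20, "delta_pos": [38, -7, 0], "turn": 0},
    {"claw": 20, "delta_pos": [38, -7, 0], "turn": 0},
    {"claw": 20, "delta_pos": [32, -6, 0], "turn": 0},
    {"claw": 20, "delta_pos": [18, -4, 0], "turn": 0},
    {"claw": 20, "delta_pos": [0, 0, 0], "turn": 0},
    {"claw": 20, "delta_pos": [0, 0, 0], "turn": 0},
    {"claw": 20, "delta_pos": [0, 0, 0], "turn": 0},
    {"claw": 20, "delta_pos": [0, 0, 0], "turn": 0}
  ]
}}

```text
clock: 38.25
eef_pos: [501.4, 129.1, 211.6]
tcp_rot: [-3.142, 0.0, 1.58]
contact_force: [-0.2, -0.3, 0.2]
opening: 0.318
grasp_force: 25.5
```

```bash
python3 -c "
from h import *
need((500.4,131.3),148);S=shot('scene','s8');T=shot('top','t8');print(sv(S),vials(T))"
```

```text
at [501.4 129.1 211.6] yaw 1.58 -> tool d 2.2 -1.0 63.6 F [-0.2 -0.3  0.2] open 27.2
[(array([ 566. , -363.5]), 78)] [(array([432.2, 196.8]), np.int32(1129), array([ 565.67715871, -364.56157047,   48.        ]))]
```

Call:
{"op": "step_arm", "data": {
  "motion": [
    {"claw": 20, "delta_pos": [1.8, -0.8, 20], "turn": 0},
    {"claw": 20, "delta_pos": [0, 0, 25], "turn": 0},
    {"claw": 20, "delta_pos": [0, 0, 18], "turn": 0},
    {"claw": 20, "delta_pos": [0, 0, 0], "turn": 0},
    {"claw": 20, "delta_pos": [0, 0, 0], "turn": 0},
    {"claw": 20, "delta_pos": [0, 0, 0], "turn": 0},
    {"claw": 20, "delta_pos": [0, 0, 0], "turn": 0},
    {"claw": 20, "delta_pos": [0, 0, 0], "turn": 0}
  ]
}}

```text
clock: 39.02
eef_pos: [501.3, 131.9, 149.9]
tcp_rot: [3.14, -0.001, 1.581]
contact_force: [0.3, -0.1, -0.1]
opening: 0.317
grasp_force: 25.5
```

Call:
{"op": "step_arm", "data": {
  "motion": [
    {"claw": 20, "delta_pos": [0, 0, 3], "turn": 0},
    {"claw": 20, "delta_pos": [0, 0, 1], "turn": 0},
    {"claw": 20, "delta_pos": [0, 0, 0], "turn": 0},
    {"claw": 20, "delta_pos": [0, 0, 0], "turn": 0}
  ]
}}

```text
clock: 39.35
eef_pos: [500.4, 131.8, 144.7]
tcp_rot: [-3.142, 0.0, 1.581]
contact_force: [0.3, 0.3, -1.1]
opening: 0.319
grasp_force: 25.5
```

Call:
{"op": "step_arm", "data": {
  "motion": [
    {"claw": 20, "delta_pos": [-0.4, 0, 2], "turn": 0},
    {"claw": 20, "delta_pos": [0, 0, 2], "turn": 0},
    {"claw": 20, "delta_pos": [0, 0, 0], "turn": 0},
    {"claw": 20, "delta_pos": [0, 0, 0], "turn": 0}
  ]
}}

```text
clock: 39.68
eef_pos: [500.5, 131.5, 140.5]
tcp_rot: [-3.141, -0.0, 1.581]
contact_force: [0.1, 1.1, -0.8]
opening: 0.316
grasp_force: 25.5
```

Call:
{"op": "step_arm", "data": {
  "motion": [
    {"claw": 20, "delta_pos": [0, 0, 2], "turn": 0},
    {"claw": 20, "delta_pos": [0, 0, 2], "turn": 0},
    {"claw": 20, "delta_pos": [0, 0, 2], "turn": 0},
    {"claw": 20, "delta_pos": [0, 0, 0], "turn": 0},
    {"claw": 20, "delta_pos": [0, 0, 0], "turn": 0}
  ]
}}

```text
clock: 40.1
eef_pos: [500.4, 131.4, 134.5]
tcp_rot: [-3.141, -0.0, 1.581]
contact_force: [0.2, 1.7, -1.1]
opening: 0.315
grasp_force: 25.5
```

Call:
{"op": "step_arm", "data": {
  "motion": [
    {"claw": 20, "delta_pos": [0, 0, 3], "turn": 0},
    {"claw": 20, "delta_pos": [0, 0, 3], "turn": 0},
    {"claw": 20, "delta_pos": [0, 0, 3], "turn": 0},
    {"claw": 20, "delta_pos": [0, 0, 2], "turn": 0},
    {"claw": 20, "delta_pos": [0, 0, 1], "turn": 0},
    {"claw": 20, "delta_pos": [0, 0, 0], "turn": 0},
    {"claw": 20, "delta_pos": [0, 0, 0], "turn": 0}
  ]
}}

```text
clock: 40.68
eef_pos: [500.5, 131.5, 122.6]
tcp_rot: [3.142, -0.0, 1.581]
contact_force: [0.6, 2.5, -1.0]
opening: 0.318
grasp_force: 25.6
```

Call:
{"op": "step_arm", "data": {
  "motion": [
    {"claw": 38, "delta_pos": [0, 0, 0], "turn": 0},
    {"claw": 38, "delta_pos": [0, 0, 0], "turn": 0},
    {"claw": 38, "delta_pos": [0, 0, 0], "turn": 0}
  ]
}}

```text
clock: 40.93
eef_pos: [500.3, 131.2, 122.6]
tcp_rot: [-3.141, 0.0, 1.581]
contact_force: [0.7, 0.5, -0.6]
opening: 0.445
grasp_force: 0.0
```

Call:
{"op": "step_arm", "data": {
  "motion": [
    {"claw": 38, "delta_pos": [0, 0, -20], "turn": 0},
    {"claw": 38, "delta_pos": [0, 0, -30], "turn": 0},
    {"claw": 38, "delta_pos": [0, 0, -40], "turn": 0},
    {"claw": 46, "delta_pos": [-20, 0, 0], "turn": 0},
    {"claw": 46, "delta_pos": [-39, 5, 0], "turn": 0},
    {"claw": 46, "delta_pos": [-39, 5, 0], "turn": 0},
    {"claw": 46, "delta_pos": [-39, 5, 0], "turn": 0},
    {"claw": 46, "delta_pos": [-39, 5, 0], "turn": 0}
  ]
}}

```text
clock: 41.6
eef_pos: [522.0, -46.1, 213.0]
tcp_rot: [3.141, 0.0, 1.581]
contact_force: [1.2, 0.3, -0.6]
opening: 0.541
grasp_force: 0.0
```

Call:
{"op": "step_arm", "data": {
  "motion": [
    {"claw": 46, "delta_pos": [-39, 5, 0], "turn": 0},
    {"claw": 46, "delta_pos": [-39, 5, 0], "turn": 0},
    {"claw": 46, "delta_pos": [-39, 5, 0], "turn": 0},
    {"claw": 46, "delta_pos": [-39, 5, 0], "turn": 0},
    {"claw": 46, "delta_pos": [-39, 5, 0], "turn": 0},
    {"claw": 46, "delta_pos": [-39, 5, 0], "turn": 0},
    {"claw": 46, "delta_pos": [-39, 5, 0], "turn": 0},
    {"claw": 46, "delta_pos": [-39, 5, 0], "turn": 0}
  ]
}}

```text
clock: 42.27
eef_pos: [564.9, -358.0, 212.6]
tcp_rot: [-3.141, -0.0, 1.581]
contact_force: [0.6, 0.2, -1.4]
opening: 0.537
grasp_force: 0.0
```

Call:
{"op": "step_arm", "data": {
  "motion": [
    {"claw": 46, "delta_pos": [-7, 0, 0], "turn": 0},
    {"claw": 46, "delta_pos": [0, 0, 0], "turn": -0.12},
    {"claw": 46, "delta_pos": [0, 0, 0], "turn": -0.12},
    {"claw": 46, "delta_pos": [0, 0, 0], "turn": -0.12},
    {"claw": 46, "delta_pos": [0, 0, 0], "turn": -0.12},
    {"claw": 46, "delta_pos": [0, 0, 0], "turn": -0.12},
    {"claw": 46, "delta_pos": [0, 0, 0], "turn": -0.12},
    {"claw": 46, "delta_pos": [0, 0, 0], "turn": -0.12}
  ]
}}

```text
clock: 42.93
eef_pos: [565.1, -362.6, 212.5]
tcp_rot: [-3.141, -0.001, 2.427]
contact_force: [-0.3, 0.2, -0.6]
opening: 0.537
grasp_force: 0.0
```

Call:
{"op": "step_arm", "data": {
  "motion": [
    {"claw": 46, "delta_pos": [0, 0, 0], "turn": -0.12},
    {"claw": 46, "delta_pos": [0, 0, 0], "turn": -0.12},
    {"claw": 46, "delta_pos": [0, 0, 0], "turn": -0.12},
    {"claw": 46, "delta_pos": [0, 0, 0], "turn": -0.12},
    {"claw": 46, "delta_pos": [0, 0, 0], "turn": -0.12},
    {"claw": 46, "delta_pos": [0, 0, 0], "turn": -0.12},
    {"claw": 46, "delta_pos": [0, 0, 0], "turn": 0},
    {"claw": 46, "delta_pos": [0, 0, 0], "turn": 0}
  ]
}}

```text
clock: 43.6
eef_pos: [565.2, -362.7, 212.6]
tcp_rot: [3.141, -0.0, 3.137]
contact_force: [0.4, 0.1, 0.8]
opening: 0.543
grasp_force: 0.0
```

Run:
```python
from h import *
np.set_printoptions(suppress=True)
S=shot('scene','s9');T=shot('top','t9');need((566,-363.7),92)
for a in sv(S): print(a)
```

```text
at [ 565.3 -362.8  212.6] yaw 3.137 -> tool d -0.7 -0.9 120.6 F [-0.1 -0.8 -0.1] open 46.1
(array([ 565.9, -362.8]), 77)
```

Call:
{"op": "step_arm", "data": {
  "motion": [
    {"claw": 46, "delta_pos": [-0.7, -0.6, 20], "turn": 0},
    {"claw": 46, "delta_pos": [0, 0, 40], "turn": 0},
    {"claw": 46, "delta_pos": [0, 0, 40], "turn": 0},
    {"claw": 46, "delta_pos": [0, 0, 20], "turn": 0},
    {"claw": 46, "delta_pos": [0, 0, 0], "turn": 0},
    {"claw": 46, "delta_pos": [0, 0, 0], "turn": 0},
    {"claw": 46, "delta_pos": [0, 0, 0], "turn": 0},
    {"claw": 46, "delta_pos": [0, 0, 0], "turn": 0}
  ]
}}

```text
clock: 44.37
eef_pos: [567.5, -364.4, 95.1]
tcp_rot: [-3.14, 0.003, 3.14]
contact_force: [-0.6, -0.3, -0.5]
opening: 0.539
grasp_force: 0.0
```

Call:
{"op": "step_arm", "data": {
  "motion": [
    {"claw": 46, "delta_pos": [0, 0, 19], "turn": 0},
    {"claw": 46, "delta_pos": [0, 0, 19], "turn": 0},
    {"claw": 46, "delta_pos": [0, 0, 18], "turn": 0},
    {"claw": 46, "delta_pos": [0, 0, 0], "turn": 0},
    {"claw": 46, "delta_pos": [0, 0, 0], "turn": 0},
    {"claw": 46, "delta_pos": [0, 0, 0], "turn": 0},
    {"claw": 46, "delta_pos": [0, 0, 0], "turn": 0}
  ]
}}

```text
clock: 44.95
eef_pos: [567.3, -364.3, 38.7]
tcp_rot: [-3.14, 0.002, 3.141]
contact_force: [-0.2, -0.5, 0.3]
opening: 0.538
grasp_force: 0.0
```

Call:
{"op": "step_arm", "data": {
  "motion": [
    {"claw": 20, "delta_pos": [0, 0, 0], "turn": 0},
    {"claw": 20, "delta_pos": [0, 0, 0], "turn": 0},
    {"claw": 20, "delta_pos": [0, 0, 0], "turn": 0},
    {"claw": 20, "delta_pos": [0, 0, 0], "turn": 0}
  ],
  "force": 20
}}

```text
clock: 45.28
eef_pos: [566.9, -364.1, 38.0]
tcp_rot: [-3.14, 0.002, 3.141]
contact_force: [0.2, 0.5, 6.7]
opening: 0.317
grasp_force: 21.5
```

Call:
{"op": "step_arm", "data": {
  "motion": [
    {"claw": 46, "delta_pos": [0, 0, 0], "turn": 0},
    {"claw": 46, "delta_pos": [0, 0, 0], "turn": 0},
    {"claw": 46, "delta_pos": [0, 0, 0], "turn": 0},
    {"claw": 46, "delta_pos": [0, 0, 0], "turn": 0.12},
    {"claw": 46, "delta_pos": [0, 0, 0], "turn": 0.12},
    {"claw": 46, "delta_pos": [0, 0, 0], "turn": 0.12},
    {"claw": 46, "delta_pos": [0, 0, 0], "turn": 0.12},
    {"claw": 46, "delta_pos": [0, 0, 0], "turn": 0.12}
  ]
}}

```text
clock: 45.95
eef_pos: [565.9, -363.4, 36.4]
tcp_rot: [-3.142, -0.001, 2.535]
contact_force: [-0.6, 0.6, -0.2]
opening: 0.538
grasp_force: 0.0
```

Call:
{"op": "step_arm", "data": {
  "motion": [
    {"claw": 46, "delta_pos": [0, 0, 0], "turn": 0.12},
    {"claw": 46, "delta_pos": [0, 0, 0], "turn": 0.12},
    {"claw": 46, "delta_pos": [0, 0, 0], "turn": 0.12},
    {"claw": 46, "delta_pos": [0, 0, 0], "turn": 0.12},
    {"claw": 46, "delta_pos": [0, 0, 0], "turn": 0.12},
    {"claw": 46, "delta_pos": [0, 0, 0], "turn": 0.12},
    {"claw": 46, "delta_pos": [0, 0, 0], "turn": 0.12},
    {"claw": 46, "delta_pos": [0, 0, 0], "turn": 0.12}
  ]
}}

```text
clock: 46.62
eef_pos: [565.9, -363.4, 36.4]
tcp_rot: [-3.141, -0.0, 1.575]
contact_force: [0.3, 0.4, -0.1]
opening: 0.54
grasp_force: 0.0
```

Call:
{"op": "step_arm", "data": {
  "motion": [
    {"claw": 46, "delta_pos": [0, 0, 0], "turn": 0},
    {"claw": 20, "delta_pos": [0, 0, 0], "turn": 0},
    {"claw": 20, "delta_pos": [0, 0, 0], "turn": 0},
    {"claw": 20, "delta_pos": [0, 0, 0], "turn": 0},
    {"claw": 20, "delta_pos": [0, 0, 0], "turn": 0}
  ],
  "force": 25
}}

```text
clock: 47.03
eef_pos: [566.0, -363.5, 36.6]
tcp_rot: [-3.141, -0.0, 1.583]
contact_force: [0.4, -0.3, -0.4]
opening: 0.313
grasp_force: 25.4
```

Call:
{"op": "step_arm", "data": {
  "motion": [
    {"claw": 20, "delta_pos": [0, 0, -20], "turn": 0},
    {"claw": 20, "delta_pos": [0, 0, -35], "turn": 0},
    {"claw": 20, "delta_pos": [0, 0, -40], "turn": 0},
    {"claw": 20, "delta_pos": [0, 0, -40], "turn": 0},
    {"claw": 20, "delta_pos": [0, 0, -40], "turn": 0},
    {"claw": 20, "delta_pos": [0, 0, 0], "turn": 0}
  ]
}}

```text
clock: 47.53
eef_pos: [569.7, -365.9, 220.9]
tcp_rot: [3.131, 0.007, 1.582]
contact_force: [1.2, -0.9, -0.3]
opening: 0.315
grasp_force: 25.4
```

Call:
{"op": "step_arm", "data": {
  "motion": [
    {"claw": 20, "delta_pos": [20, 0.5, 0], "turn": 0},
    {"claw": 20, "delta_pos": [38, 0.5, 0], "turn": 0},
    {"claw": 20, "delta_pos": [38, 0.5, 0], "turn": 0},
    {"claw": 20, "delta_pos": [38, 0.5, 0], "turn": 0},
    {"claw": 20, "delta_pos": [38, 0.5, 0], "turn": 0},
    {"claw": 20, "delta_pos": [38, 0.5, 0], "turn": 0},
    {"claw": 20, "delta_pos": [38, 0.5, 0], "turn": 0},
    {"claw": 20, "delta_pos": [38, 0.5, 0], "turn": 0}
  ]
}}

```text
clock: 48.2
eef_pos: [566.9, -75.8, 211.6]
tcp_rot: [3.141, -0.0, 1.582]
contact_force: [0.9, -0.2, -0.3]
opening: 0.315
grasp_force: 25.4
```

Call:
{"op": "step_arm", "data": {
  "motion": [
    {"claw": 20, "delta_pos": [38, 0.5, 0], "turn": 0},
    {"claw": 20, "delta_pos": [38, 0.5, 0], "turn": 0},
    {"claw": 20, "delta_pos": [38, 0.5, 0], "turn": 0},
    {"claw": 20, "delta_pos": [38, 0.5, 0], "turn": 0},
    {"claw": 20, "delta_pos": [38, 0.5, 0], "turn": 0},
    {"claw": 20, "delta_pos": [18, 0, 0], "turn": 0},
    {"claw": 20, "delta_pos": [0, 0, 0], "turn": 0},
    {"claw": 20, "delta_pos": [0, 0, 0], "turn": 0}
  ]
}}

```text
clock: 48.87
eef_pos: [567.4, 131.3, 211.4]
tcp_rot: [-3.141, 0.0, 1.584]
contact_force: [0.3, -0.1, -1.3]
opening: 0.312
grasp_force: 25.4
```

Call:
{"op": "step_arm", "data": {
  "motion": [
    {"claw": 20, "delta_pos": [0, 0, 0], "turn": 0},
    {"claw": 20, "delta_pos": [0, 0, 0], "turn": 0}
  ]
}}

```text
clock: 49.03
eef_pos: [567.7, 129.3, 211.6]
tcp_rot: [-3.141, 0.0, 1.58]
contact_force: [0.0, -1.2, -0.1]
opening: 0.316
grasp_force: 25.4
```

```bash
python3 -c "
from h import *
need((566.4,133),148)"
```

```text
at [567.7 129.3 211.6] yaw 1.58 -> tool d 3.7 -1.2 63.6 F [ 0.  -1.2 -0.1] open 27.0
```

Call:
{"op": "step_arm", "data": {
  "motion": [
    {"claw": 20, "delta_pos": [3.8, -1, 20], "turn": 0},
    {"claw": 20, "delta_pos": [0, 0, 25], "turn": 0},
    {"claw": 20, "delta_pos": [0, 0, 18], "turn": 0},
    {"claw": 20, "delta_pos": [0, 0, 0], "turn": 0},
    {"claw": 20, "delta_pos": [0, 0, 0], "turn": 0},
    {"claw": 20, "delta_pos": [0, 0, 0], "turn": 0},
    {"claw": 20, "delta_pos": [0, 0, 0], "turn": 0},
    {"claw": 20, "delta_pos": [0, 0, 0], "turn": 0}
  ]
}}

```text
clock: 49.7
eef_pos: [567.5, 134.2, 150.0]
tcp_rot: [3.139, -0.0, 1.58]
contact_force: [0.1, -1.0, -1.2]
opening: 0.315
grasp_force: 25.4
```

Call:
{"op": "step_arm", "data": {
  "motion": [
    {"claw": 20, "delta_pos": [0, 0, 3], "turn": 0},
    {"claw": 20, "delta_pos": [0, 0, 1], "turn": 0},
    {"claw": 20, "delta_pos": [0, 0, 0], "turn": 0},
    {"claw": 20, "delta_pos": [0, 0, 0], "turn": 0}
  ]
}}

```text
clock: 50.03
eef_pos: [566.6, 134.3, 144.7]
tcp_rot: [-3.142, 0.0, 1.581]
contact_force: [-0.2, 0.5, -0.6]
opening: 0.314
grasp_force: 25.4
```

Call:
{"op": "step_arm", "data": {
  "motion": [
    {"claw": 20, "delta_pos": [-0.7, 0, 2], "turn": 0},
    {"claw": 20, "delta_pos": [0, 0, 2], "turn": 0},
    {"claw": 20, "delta_pos": [0, 0, 0], "turn": 0},
    {"claw": 20, "delta_pos": [0, 0, 0], "turn": 0}
  ]
}}

```text
clock: 50.37
eef_pos: [566.5, 133.5, 140.4]
tcp_rot: [-3.141, 0.0, 1.581]
contact_force: [0.5, 0.4, 0.6]
opening: 0.316
grasp_force: 25.4
```

Call:
{"op": "step_arm", "data": {
  "motion": [
    {"claw": 20, "delta_pos": [0, 0, 2], "turn": 0},
    {"claw": 20, "delta_pos": [0, 0, 2], "turn": 0},
    {"claw": 20, "delta_pos": [0, 0, 2], "turn": 0},
    {"claw": 20, "delta_pos": [0, 0, 0], "turn": 0},
    {"claw": 20, "delta_pos": [0, 0, 0], "turn": 0}
  ]
}}

```text
clock: 50.78
eef_pos: [566.5, 133.5, 134.5]
tcp_rot: [-3.141, 0.0, 1.581]
contact_force: [0.0, 0.3, -0.5]
opening: 0.316
grasp_force: 25.4
```

Call:
{"op": "step_arm", "data": {
  "motion": [
    {"claw": 20, "delta_pos": [0, 0, 3], "turn": 0},
    {"claw": 20, "delta_pos": [0, 0, 3], "turn": 0},
    {"claw": 20, "delta_pos": [0, 0, 3], "turn": 0},
    {"claw": 20, "delta_pos": [0, 0, 2], "turn": 0},
    {"claw": 20, "delta_pos": [0, 0, 1], "turn": 0},
    {"claw": 20, "delta_pos": [0, 0, 0], "turn": 0},
    {"claw": 20, "delta_pos": [0, 0, 0], "turn": 0}
  ]
}}

```text
clock: 51.37
eef_pos: [566.6, 133.6, 122.6]
tcp_rot: [-3.141, 0.0, 1.581]
contact_force: [0.3, -0.1, 0.4]
opening: 0.311
grasp_force: 25.4
```

Call:
{"op": "step_arm", "data": {
  "motion": [
    {"claw": 38, "delta_pos": [0, 0, 0], "turn": 0},
    {"claw": 38, "delta_pos": [0, 0, 0], "turn": 0},
    {"claw": 38, "delta_pos": [0, 0, 0], "turn": 0}
  ]
}}

```text
clock: 51.62
eef_pos: [566.7, 133.6, 122.8]
tcp_rot: [3.141, -0.0, 1.581]
contact_force: [0.2, -0.5, 0.4]
opening: 0.447
grasp_force: 0.0
```

Call:
{"op": "step_arm", "data": {
  "motion": [
    {"claw": 38, "delta_pos": [0, 0, -20], "turn": 0},
    {"claw": 38, "delta_pos": [0, 0, -40], "turn": 0},
    {"claw": 38, "delta_pos": [0, 0, -41], "turn": 0},
    {"claw": 0, "delta_pos": [0, 0, -41], "turn": 0},
    {"claw": 0, "delta_pos": [0, 0, -41], "turn": 0},
    {"claw": 0, "delta_pos": [0, 0, -41], "turn": 0},
    {"claw": 0, "delta_pos": [0, 0, -41], "turn": 0},
    {"claw": 0, "delta_pos": [0, 0, -41], "turn": 0}
  ]
}}

```text
clock: 52.28
eef_pos: [566.1, 133.4, 431.1]
tcp_rot: [3.141, -0.0, 1.581]
contact_force: [0.6, 0.3, -0.3]
opening: -0.0
grasp_force: 0.0
```

Call:
{"op": "step_arm", "data": {
  "motion": [
    {"claw": 0, "delta_pos": [0, 0, -20], "turn": 0},
    {"claw": 0, "delta_pos": [0, 0, 0], "turn": 0},
    {"claw": 0, "delta_pos": [0, 0, 0], "turn": 0}
  ]
}}

```text
clock: 52.53
eef_pos: [566.9, 133.6, 449.9]
tcp_rot: [3.139, -0.001, 1.581]
contact_force: [-0.1, -0.4, -0.9]
opening: -0.0
grasp_force: 0.0
```

Run:
```python
from h import *
S=shot('scene','s10');need((590,440),313)
cv2.imwrite('pics/g6.png',cv2.resize(S['img'][60:290,320:560],None,fx=2.5,fy=2.5,interpolation=cv2.INTER_CUBIC)[:,:,::-1])
```

```text
at [566.4 133.5 448.2] yaw 1.581 -> tool d 306.2 26.7 135.2 F [ 0.1 -0.6 -1.1] open -0.1
```

View pics/g6.png

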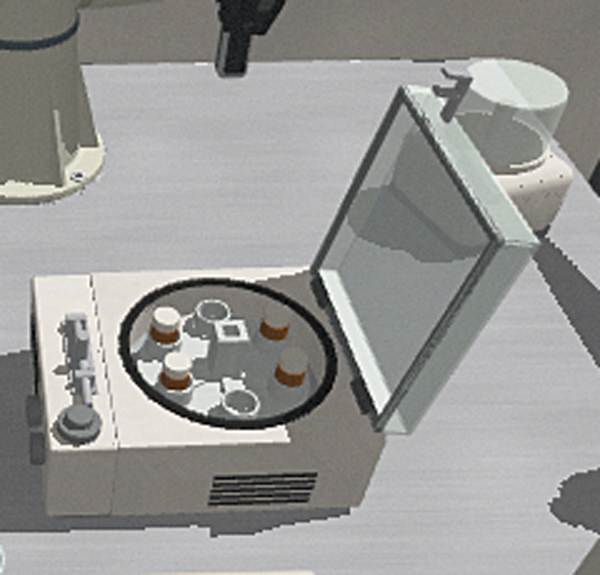

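All four vials stand in two opposite cup pairs. The empty cups are at crop (212,312) and (240,402). Next I'll go behind the lid to push it over, on the side away from the keeper.

Call:
{"op": "step_arm", "data": {
  "motion": [
    {"claw": 0, "delta_pos": [38.3, 3.4, 0], "turn": 0},
    {"claw": 0, "delta_pos": [38.3, 3.4, 0], "turn": 0},
    {"claw": 0, "delta_pos": [38.3, 3.4, 0], "turn": 0},
    {"claw": 0, "delta_pos": [38.3, 3.4, 0], "turn": 0},
    {"claw": 0, "delta_pos": [38.3, 3.4, 0], "turn": 0},
    {"claw": 0, "delta_pos": [38.3, 3.4, 0], "turn": 0},
    {"claw": 0, "delta_pos": [38.3, 3.4, 0], "turn": 0},
    {"claw": 0, "delta_pos": [38.3, 3.4, 0], "turn": 0}
  ]
}}

```text
clock: 53.25
eef_pos: [590.2, 441.8, 445.9]
tcp_rot: [-3.139, 0.002, 1.581]
contact_force: [-0.2, -0.5, -0.5]
opening: -0.0
grasp_force: 0.0
```

Call:
{"op": "step_arm", "data": {
  "motion": [
    {"claw": 0, "delta_pos": [0, 0, 0], "turn": 0},
    {"claw": 0, "delta_pos": [0, 0, 0], "turn": 0},
    {"claw": 0, "delta_pos": [0, 0, 30], "turn": 0},
    {"claw": 0, "delta_pos": [0, 0, 35], "turn": 0},
    {"claw": 0, "delta_pos": [0, 0, 35], "turn": 0},
    {"claw": 0, "delta_pos": [0, 0, 35], "turn": 0},
    {"claw": 0, "delta_pos": [0, 0, 0], "turn": 0},
    {"claw": 0, "delta_pos": [0, 0, 0], "turn": 0}
  ]
}}

```text
clock: 53.92
eef_pos: [589.9, 438.2, 311.6]
tcp_rot: [-3.137, 0.003, 1.58]
contact_force: [1.1, 0.4, 1.0]
opening: -0.0
grasp_force: 0.0
```

Call:
{"op": "step_arm", "data": {
  "motion": [
    {"claw": 0, "delta_pos": [0, 0, 0], "turn": 0},
    {"claw": 0, "delta_pos": [0, 0, 0], "turn": 0}
  ]
}}

```text
clock: 54.08
eef_pos: [591.9, 440.5, 316.9]
tcp_rot: [3.138, -0.002, 1.58]
contact_force: [-0.4, 0.7, 0.5]
opening: 0.0
grasp_force: 0.0
```

Call:
{"op": "step_arm", "data": {
  "motion": [
    {"claw": 0, "delta_pos": [-12, 0, 0], "turn": 0},
    {"claw": 0, "delta_pos": [-12, 0, 0], "turn": 0},
    {"claw": 0, "delta_pos": [-12, 0, 0], "turn": 0},
    {"claw": 0, "delta_pos": [-10, 0, 0], "turn": 0},
    {"claw": 0, "delta_pos": [-10, 0, 0], "turn": 0},
    {"claw": 0, "delta_pos": [-10, 0, 0], "turn": 0},
    {"claw": 0, "delta_pos": [-10, 0, 0], "turn": 0},
    {"claw": 0, "delta_pos": [-10, 0, 0], "turn": 0}
  ]
}}

```text
clock: 54.75
eef_pos: [592.1, 354.1, 314.9]
tcp_rot: [3.14, -0.003, 1.581]
contact_force: [-0.5, 5.1, 2.8]
opening: 0.002
grasp_force: 2.3
```

Call:
{"op": "step_arm", "data": {
  "motion": [
    {"claw": 0, "delta_pos": [-13, 0, -0.5], "turn": 0},
    {"claw": 0, "delta_pos": [-13, 0, -0.5], "turn": 0},
    {"claw": 0, "delta_pos": [-13, 0, -0.5], "turn": 0},
    {"claw": 0, "delta_pos": [-13, 0, -0.5], "turn": 0},
    {"claw": 0, "delta_pos": [-12, 0, 2.5], "turn": 0},
    {"claw": 0, "delta_pos": [-12, 0, 2.5], "turn": 0},
    {"claw": 0, "delta_pos": [-12, 0, 2.5], "turn": 0},
    {"claw": 0, "delta_pos": [-12, 0, 3], "turn": 0}
  ]
}}

```text
clock: 55.42
eef_pos: [592.8, 253.0, 304.8]
tcp_rot: [3.141, 0.0, 1.581]
contact_force: [2.0, 2.7, 0.5]
opening: 0.0
grasp_force: 1.7
```

Run:
```python
from h import *
S=shot('scene','s11');need((590,243),302)
cv2.imwrite('pics/g7.png',cv2.resize(S['img'][60:290,320:560],None,fx=2,fy=2,interpolation=cv2.INTER_CUBIC)[:,:,::-1])
```

```text
at [592.2 250.7 303.8] yaw 1.58 -> tool d -7.7 -2.3 1.8 F [ 0.8 -0.   1.3] open -0.3
```

View pics/g7.png

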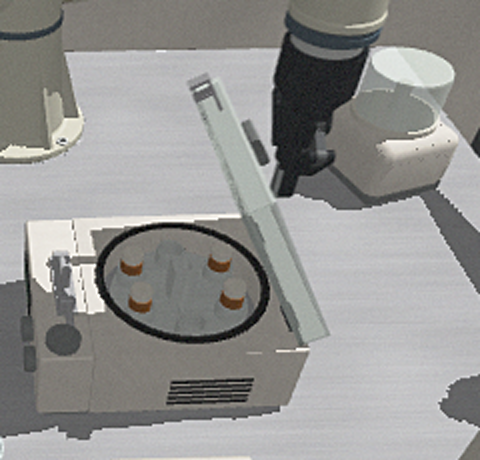

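The lid is swinging over, now at about 60°. I'll carry it on down along the arc.

Call:
{"op": "step_arm", "data": {
  "motion": [
    {"claw": 0, "delta_pos": [-12.5, 0, 6.2], "turn": 0},
    {"claw": 0, "delta_pos": [-12.5, 0, 6.2], "turn": 0},
    {"claw": 0, "delta_pos": [-12.5, 0, 6.2], "turn": 0},
    {"claw": 0, "delta_pos": [-12.5, 0, 6.2], "turn": 0},
    {"claw": 0, "delta_pos": [-8.7, 0, 8.3], "turn": 0},
    {"claw": 0, "delta_pos": [-8.7, 0, 8.3], "turn": 0},
    {"claw": 0, "delta_pos": [-8.7, 0, 8.3], "turn": 0},
    {"claw": 0, "delta_pos": [-8.7, 0, 8.3], "turn": 0}
  ]
}}

```text
clock: 56.13
eef_pos: [593.3, 168.6, 246.1]
tcp_rot: [-3.141, -0.0, 1.581]
contact_force: [0.5, 2.8, 1.2]
opening: -0.001
grasp_force: 1.0
```

Call:
{"op": "step_arm", "data": {
  "motion": [
    {"claw": 0, "delta_pos": [-6.4, 0, 10.2], "turn": 0},
    {"claw": 0, "delta_pos": [-6.4, 0, 10.2], "turn": 0},
    {"claw": 0, "delta_pos": [-6.4, 0, 10.2], "turn": 0},
    {"claw": 0, "delta_pos": [-6.4, 0, 10.2], "turn": 0},
    {"claw": 0, "delta_pos": [-3.4, 0, 9], "turn": 0},
    {"claw": 0, "delta_pos": [-3.4, 0, 9], "turn": 0},
    {"claw": 0, "delta_pos": [-3.4, 0, 6], "turn": 0},
    {"claw": 0, "delta_pos": [0, 0, 0], "turn": 0}
  ]
}}

```text
clock: 56.8
eef_pos: [592.8, 133.0, 180.5]
tcp_rot: [-3.139, 0.001, 1.581]
contact_force: [-0.5, 0.0, -1.2]
opening: 0.002
grasp_force: 0.0
```

Call:
{"op": "step_arm", "data": {
  "motion": [
    {"claw": 0, "delta_pos": [-2, 0, 5], "turn": 0},
    {"claw": 0, "delta_pos": [-1, 0, 5], "turn": 0},
    {"claw": 0, "delta_pos": [-1, 0, 4], "turn": 0},
    {"claw": 0, "delta_pos": [0, 0, 3], "turn": 0},
    {"claw": 0, "delta_pos": [0, 0, 0], "turn": 0},
    {"claw": 0, "delta_pos": [0, 0, 0], "turn": 0}
  ]
}}

```text
clock: 57.3
eef_pos: [593.7, 129.7, 165.2]
tcp_rot: [-3.141, -0.0, 1.581]
contact_force: [0.5, -0.1, -0.1]
opening: 0.002
grasp_force: 0.0
```

Call:
{"op": "step_arm", "data": {
  "motion": [
    {"claw": 0, "delta_pos": [0, 0, 2], "turn": 0},
    {"claw": 0, "delta_pos": [0, 0, 2], "turn": 0},
    {"claw": 0, "delta_pos": [0, 0, 1], "turn": 0},
    {"claw": 0, "delta_pos": [0, 0, 0], "turn": 0},
    {"claw": 0, "delta_pos": [0, 0, 0], "turn": 0}
  ]
}}

```text
clock: 57.72
eef_pos: [593.8, 129.7, 160.3]
tcp_rot: [-3.141, -0.0, 1.581]
contact_force: [-0.0, -0.4, -0.7]
opening: 0.0
grasp_force: 0.0
```

Call:
{"op": "step_arm", "data": {
  "motion": [
    {"claw": 0, "delta_pos": [0, 0, 1], "turn": 0},
    {"claw": 0, "delta_pos": [0, 0, 1], "turn": 0},
    {"claw": 0, "delta_pos": [0, 0, 0], "turn": 0},
    {"claw": 0, "delta_pos": [0, 0, 0], "turn": 0}
  ]
}}

```text
clock: 58.05
eef_pos: [593.9, 129.6, 159.1]
tcp_rot: [3.141, -0.0, 1.581]
contact_force: [-1.5, 0.6, 7.4]
opening: -0.0
grasp_force: 3.3
```

Call:
{"op": "step_arm", "data": {
  "motion": [
    {"claw": 0, "delta_pos": [0, 0, 1], "turn": 0},
    {"claw": 0, "delta_pos": [0, 0, 0], "turn": 0},
    {"claw": 0, "delta_pos": [0, 0, 0], "turn": 0},
    {"claw": 0, "delta_pos": [0, 0, -20], "turn": 0},
    {"claw": 0, "delta_pos": [0, 0, -40], "turn": 0},
    {"claw": 0, "delta_pos": [0, 0, -40], "turn": 0},
    {"claw": 0, "delta_pos": [0, 0, -20], "turn": 0},
    {"claw": 0, "delta_pos": [30, 0, 0], "turn": 0}
  ]
}}

```text
clock: 58.72
eef_pos: [596.3, 157.1, 283.4]
tcp_rot: [3.133, -0.0, 1.578]
contact_force: [1.6, 0.6, 0.1]
opening: -0.003
grasp_force: 0.0
```

Call:
{"op": "step_arm", "data": {
  "motion": [
    {"claw": 0, "delta_pos": [40, 0, 0], "turn": 0},
    {"claw": 0, "delta_pos": [40, 0, 0], "turn": 0},
    {"claw": 0, "delta_pos": [40, 0, 0], "turn": 0},
    {"claw": 0, "delta_pos": [40, 0, 0], "turn": 0},
    {"claw": 0, "delta_pos": [0, 0, 0], "turn": 0},
    {"claw": 0, "delta_pos": [0, 0, 0], "turn": 0}
  ]
}}

```text
clock: 59.22
eef_pos: [591.4, 321.8, 276.8]
tcp_rot: [-3.141, 0.0, 1.584]
contact_force: [-0.3, 0.2, 0.2]
opening: 0.0
grasp_force: 0.0
```

Run:
```python
from h import *
S=shot('scene','s12');T=shot('top','t12');need((590,243),302)
A=cv2.resize(S['img'][155:255,325:425],None,fx=4,fy=4,interpolation=cv2.INTER_CUBIC)
B=cv2.resize(T['img'][150:250,225:325],None,fx=4,fy=4,interpolation=cv2.INTER_CUBIC)
cv2.imwrite('pics/g8.png',np.hstack([A,B])[:,:,::-1])
```

```text
at [591.7 319.3 277. ] yaw 1.581 -> tool d -76.2 -2.5 -25.0 F [ 0.5 -0.4  0.6] open -0.1
```

View pics/g8.png

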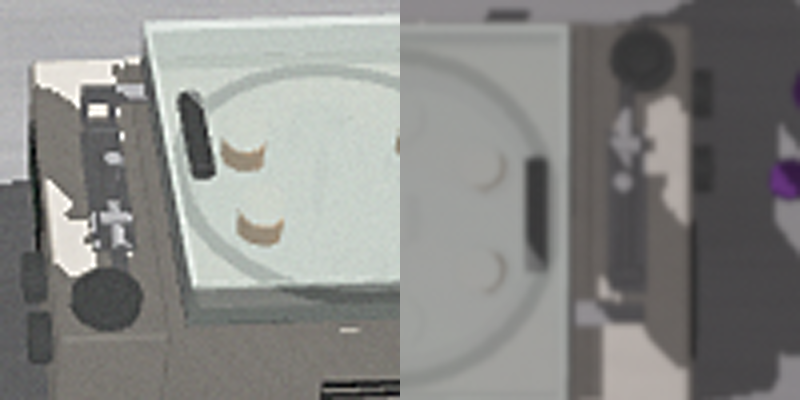

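The lid is shut. The bolt knob's round top is at scene pixel (353.1,194.4) and top pixel (280.9,195.6). The keeper sits at crop (590,313), and the button is up.

Run:
```python
from h import *
np.set_printoptions(precision=1,suppress=True)
S=shot('scene');T=shot('top')
print('knob S',onz(S,353.1,194.4,158),'T',onz(T,280.9,195.6,158))
print('guide T',onz(T,281.1,185,134),'S',onz(S,325+113/4,155+212/4,134))
print('button S',onz(S,325+107/4,155+298/4,136),'T',onz(T,225+242/4,150+58/4,136))
print('keeper T',onz(T,225+190/4,150+313/4,134))
print('pred at own(-150,0)',532.5+3,189.3-150)
need((650,39),200)
```

```text
knob S [553.9  38.8 158. ] T [553.5  36.8 158. ]
guide T [581.9  38.4 134. ] S [576.4  38.6 134. ]
button S [647.2  29.2 136. ] T [633.4  28.3 136. ]
keeper T [473.6  57.5 134. ]
pred at own(-150,0) 535.5 39.30000000000001
at [592.1 318.4 277.3] yaw 1.58 -> tool d -279.9 55.4 77.3 F [ 0.   0.3 -0.5] open -0.0
```

Call:
{"op": "step_arm", "data": {
  "motion": [
    {"claw": 0, "delta_pos": [-35, -1, 0], "turn": 0},
    {"claw": 0, "delta_pos": [-35, -1, 0], "turn": 0},
    {"claw": 0, "delta_pos": [-35, -1, 0], "turn": 0},
    {"claw": 0, "delta_pos": [-35, -1, 0], "turn": 0},
    {"claw": 0, "delta_pos": [-35, -1, 0], "turn": 0},
    {"claw": 0, "delta_pos": [-35, -1, 0], "turn": 0},
    {"claw": 0, "delta_pos": [-35, -1, 0], "turn": 0},
    {"claw": 0, "delta_pos": [-35, -1, 0], "turn": 0}
  ]
}}

```text
clock: 60.08
eef_pos: [586.2, 36.6, 277.8]
tcp_rot: [3.141, 0.0, 1.579]
contact_force: [1.1, 0.2, -0.4]
opening: 0.002
grasp_force: 0.0
```

Call:
{"op": "step_arm", "data": {
  "motion": [
    {"claw": 0, "delta_pos": [0, 0, 0], "turn": 0},
    {"claw": 0, "delta_pos": [0, 0, 35], "turn": 0},
    {"claw": 0, "delta_pos": [0, 0, 35], "turn": 0},
    {"claw": 0, "delta_pos": [0, 0, 30], "turn": 0},
    {"claw": 0, "delta_pos": [0, 0, 0], "turn": 0},
    {"claw": 0, "delta_pos": [0, 0, 0], "turn": 0},
    {"claw": 0, "delta_pos": [0, 0, 0], "turn": 0},
    {"claw": 0, "delta_pos": [0, 0, 0], "turn": 0}
  ]
}}

```text
clock: 60.75
eef_pos: [588.2, 39.5, 179.8]
tcp_rot: [3.138, -0.0, 1.581]
contact_force: [-0.3, 0.2, 0.1]
opening: -0.0
grasp_force: 0.0
```

```bash
python3 -c "
from h import *
need((586,39),149)"
```

```text
at [588.2  39.5 179.8] yaw 1.581 -> tool d -0.5 -2.2 30.8 F [-0.3  0.2  0.1] open -0.0
```

Call:
{"op": "step_arm", "data": {
  "motion": [
    {"claw": 0, "delta_pos": [0, 0, 15], "turn": 0},
    {"claw": 0, "delta_pos": [0, 0, 15], "turn": 0},
    {"claw": 0, "delta_pos": [0, 0, 0], "turn": 0},
    {"claw": 0, "delta_pos": [0, 0, 0], "turn": 0},
    {"claw": 0, "delta_pos": [0, 0, 0], "turn": 0}
  ]
}}

```text
clock: 61.17
eef_pos: [587.7, 39.6, 149.0]
tcp_rot: [3.14, -0.0, 1.581]
contact_force: [-0.2, -0.4, -0.0]
opening: 0.001
grasp_force: 0.0
```

Call:
{"op": "step_arm", "data": {
  "motion": [
    {"claw": 0, "delta_pos": [0, -5, 0], "turn": 0},
    {"claw": 0, "delta_pos": [0, -5, 0], "turn": 0},
    {"claw": 0, "delta_pos": [0, -5, 0], "turn": 0},
    {"claw": 0, "delta_pos": [0, -5, 0], "turn": 0},
    {"claw": 0, "delta_pos": [0, 0, 0], "turn": 0}
  ]
}}

```text
clock: 61.58
eef_pos: [566.0, 39.3, 147.8]
tcp_rot: [3.141, -0.0, 1.581]
contact_force: [-0.4, 0.5, 0.3]
opening: -0.006
grasp_force: 0.0
```

Call:
{"op": "step_arm", "data": {
  "motion": [
    {"claw": 0, "delta_pos": [0, -5, 0], "turn": 0},
    {"claw": 0, "delta_pos": [0, -5, 0], "turn": 0},
    {"claw": 0, "delta_pos": [0, -5, 0], "turn": 0},
    {"claw": 0, "delta_pos": [0, -5, 0], "turn": 0},
    {"claw": 0, "delta_pos": [0, 0, 0], "turn": 0}
  ]
}}

```text
clock: 62.0
eef_pos: [545.5, 39.1, 147.3]
tcp_rot: [-3.14, 0.0, 1.581]
contact_force: [1.5, -0.8, -0.3]
opening: -0.001
grasp_force: 0.0
```

Call:
{"op": "step_arm", "data": {
  "motion": [
    {"claw": 0, "delta_pos": [0, -5, 0], "turn": 0},
    {"claw": 0, "delta_pos": [0, -5, 0], "turn": 0},
    {"claw": 0, "delta_pos": [0, -3, 0], "turn": 0},
    {"claw": 0, "delta_pos": [0, 0, 0], "turn": 0}
  ]
}}

```text
clock: 62.33
eef_pos: [534.1, 39.0, 147.5]
tcp_rot: [3.14, 0.0, 1.581]
contact_force: [5.1, 0.2, -2.7]
opening: 0.0
grasp_force: 2.2
```

Call:
{"op": "step_arm", "data": {
  "motion": [
    {"claw": 0, "delta_pos": [0, -2, 0], "turn": 0},
    {"claw": 0, "delta_pos": [0, -2, 0], "turn": 0},
    {"claw": 0, "delta_pos": [0, 0, 0], "turn": 0},
    {"claw": 0, "delta_pos": [0, 0, 0], "turn": 0}
  ]
}}

```text
clock: 62.67
eef_pos: [533.5, 39.0, 147.9]
tcp_rot: [3.133, -0.0, 1.581]
contact_force: [16.2, -2.0, -10.9]
opening: -0.001
grasp_force: 8.0
```

Run:
```python
from h import *
S=shot('scene','s13');need((534,39),149)
A=cv2.resize(S['img'][155:255,325:425],None,fx=4,fy=4,interpolation=cv2.INTER_CUBIC)
cv2.imwrite('pics/g9.png',A[:,:,::-1])
```

```text
at [533.5  39.  147.9] yaw 1.581 -> tool d -0.0 0.5 -1.1 F [ 16.3  -0.8 -11. ] open -0.2
```

View pics/g9.png

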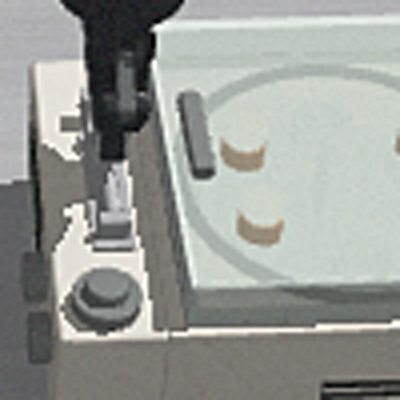

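Call:
{"op": "step_arm", "data": {
  "motion": [
    {"claw": 0, "delta_pos": [0, 15, 0], "turn": 0},
    {"claw": 0, "delta_pos": [0, 15, 0], "turn": 0},
    {"claw": 0, "delta_pos": [0, 0, -30], "turn": 0},
    {"claw": 0, "delta_pos": [0, 10, -40], "turn": 0},
    {"claw": 0, "delta_pos": [10, 20, -30], "turn": 0},
    {"claw": 0, "delta_pos": [40, 20, 0], "turn": 0},
    {"claw": 0, "delta_pos": [40, 0, 0], "turn": 0},
    {"claw": 0, "delta_pos": [40, 0, 0], "turn": 0}
  ]
}}

```text
clock: 63.38
eef_pos: [607.3, 168.0, 247.7]
tcp_rot: [-3.142, -0.0, 1.579]
contact_force: [0.9, -0.6, -0.5]
opening: 0.0
grasp_force: 0.0
```

Call:
{"op": "step_arm", "data": {
  "motion": [
    {"claw": 0, "delta_pos": [40, 0, 0], "turn": 0},
    {"claw": 0, "delta_pos": [40, 0, 0], "turn": 0},
    {"claw": 0, "delta_pos": [0, 0, 0], "turn": 0},
    {"claw": 0, "delta_pos": [0, 0, 0], "turn": 0}
  ]
}}

```text
clock: 63.72
eef_pos: [605.1, 248.9, 246.6]
tcp_rot: [-3.14, 0.001, 1.584]
contact_force: [-0.5, 0.1, 0.5]
opening: 0.004
grasp_force: 0.0
```

Run:
```python
from h import *
np.set_printoptions(precision=1,suppress=True)
S=shot('scene','s14');T=shot('top','t14');need((635,30),180)
print('home knob pred S',proj(S,[514,38,158]),'T',proj(T,[514,38,158]))
A=cv2.resize(S['img'][155:255,325:425],None,fx=4,fy=4,interpolation=cv2.INTER_CUBIC)
B=cv2.resize(T['img'][150:250,225:325],None,fx=4,fy=4,interpolation=cv2.INTER_CUBIC)
cv2.imwrite('pics/g10.png',np.hstack([A,B])[:,:,::-1])
```

```text
at [605.6 246.4 246.8] yaw 1.581 -> tool d -216.7 27.1 66.8 F [-0.1 -1.5  0. ] open -0.1
home knob pred S [351.4 183.3] T [280.1 211.8]
```

View pics/g10.png

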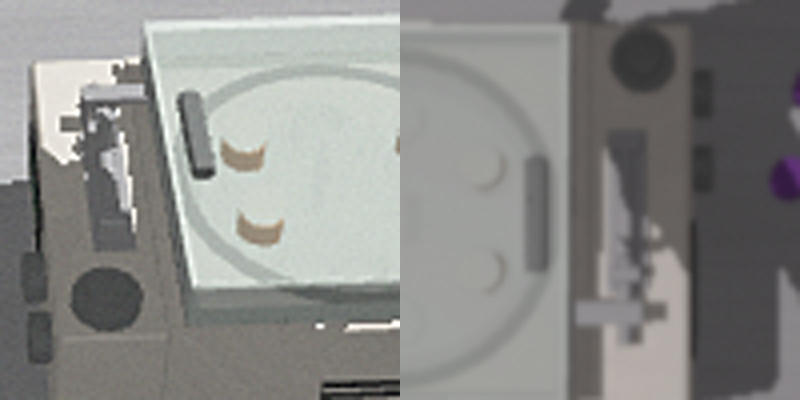

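The bolt now runs through the keeper at crop (620,313), and the knob is at its predicted home position, about (620,247). It stopped against a 16 N end stop after 40 mm. Next is the button.

Call:
{"op": "step_arm", "data": {
  "motion": [
    {"claw": 0, "delta_pos": [-36, 4.5, 0], "turn": 0},
    {"claw": 0, "delta_pos": [-36, 4.5, 0], "turn": 0},
    {"claw": 0, "delta_pos": [-36, 4.5, 0], "turn": 0},
    {"claw": 0, "delta_pos": [-36, 4.5, 0], "turn": 0},
    {"claw": 0, "delta_pos": [-36, 4.5, 0], "turn": 0},
    {"claw": 0, "delta_pos": [-36, 4.5, 0], "turn": 0},
    {"claw": 0, "delta_pos": [0, 0, 30], "turn": 0},
    {"claw": 0, "delta_pos": [0, 0, 30], "turn": 0}
  ]
}}

```text
clock: 64.48
eef_pos: [636.5, 27.0, 188.7]
tcp_rot: [3.137, 0.0, 1.575]
contact_force: [0.8, 0.4, -0.2]
opening: 0.001
grasp_force: 0.0
```

Call:
{"op": "step_arm", "data": {
  "motion": [
    {"claw": 0, "delta_pos": [0, 0, 15], "turn": 0},
    {"claw": 0, "delta_pos": [0, 0, 15], "turn": 0},
    {"claw": 0, "delta_pos": [0, 0, 0], "turn": 0},
    {"claw": 0, "delta_pos": [0, 0, 0], "turn": 0},
    {"claw": 0, "delta_pos": [0, 0, 0], "turn": 0},
    {"claw": 0, "delta_pos": [0, 0, 0], "turn": 0}
  ]
}}

```text
clock: 64.98
eef_pos: [636.2, 30.9, 158.8]
tcp_rot: [3.14, 0.0, 1.58]
contact_force: [1.2, 0.1, 0.2]
opening: 0.001
grasp_force: 0.0
```

Call:
{"op": "step_arm", "data": {
  "motion": [
    {"claw": 0, "delta_pos": [-0.5, -0.5, 6], "turn": 0},
    {"claw": 0, "delta_pos": [0, 0, 6], "turn": 0},
    {"claw": 0, "delta_pos": [0, 0, 3], "turn": 0},
    {"claw": 0, "delta_pos": [0, 0, 0], "turn": 0},
    {"claw": 0, "delta_pos": [0, 0, 0], "turn": 0}
  ]
}}

```text
clock: 65.4
eef_pos: [634.9, 30.8, 142.4]
tcp_rot: [-3.141, 0.0, 1.581]
contact_force: [-0.8, -0.6, 2.1]
opening: -0.001
grasp_force: 1.3
```

Call:
{"op": "step_arm", "data": {
  "motion": [
    {"claw": 0, "delta_pos": [0, 0, 2], "turn": 0},
    {"claw": 0, "delta_pos": [0, 0, 2], "turn": 0},
    {"claw": 0, "delta_pos": [0, 0, 1], "turn": 0},
    {"claw": 0, "delta_pos": [0, 0, 0], "turn": 0},
    {"claw": 0, "delta_pos": [0, 0, 0], "turn": 0}
  ]
}}

```text
clock: 65.82
eef_pos: [635.1, 30.8, 138.9]
tcp_rot: [3.141, 0.0, 1.581]
contact_force: [-5.1, -1.0, 15.7]
opening: 0.002
grasp_force: 7.9
```

Call:
{"op": "step_arm", "data": {
  "motion": [
    {"claw": 0, "delta_pos": [0, 0, -20], "turn": 0},
    {"claw": 0, "delta_pos": [0, 0, -40], "turn": 0},
    {"claw": 0, "delta_pos": [0, 0, -40], "turn": 0},
    {"claw": 0, "delta_pos": [40, 0, -20], "turn": 0},
    {"claw": 0, "delta_pos": [40, 0, 0], "turn": 0},
    {"claw": 0, "delta_pos": [40, 0, 0], "turn": 0},
    {"claw": 0, "delta_pos": [40, 0, 0], "turn": 0},
    {"claw": 0, "delta_pos": [40, 0, 0], "turn": 0}
  ]
}}

```text
clock: 66.48
eef_pos: [632.7, 229.8, 256.0]
tcp_rot: [3.141, -0.0, 1.58]
contact_force: [0.6, 0.4, -0.5]
opening: 0.001
grasp_force: 0.0
```

Call:
{"op": "step_arm", "data": {
  "motion": [
    {"claw": 0, "delta_pos": [20, 0, 0], "turn": 0},
    {"claw": 0, "delta_pos": [0, 0, 0], "turn": 0},
    {"claw": 0, "delta_pos": [0, 0, 0], "turn": 0},
    {"claw": 0, "delta_pos": [0, 0, 0], "turn": 0}
  ]
}}

```text
clock: 66.82
eef_pos: [632.6, 247.5, 255.5]
tcp_rot: [-3.141, 0.001, 1.581]
contact_force: [0.2, -1.2, 0.8]
opening: -0.002
grasp_force: 0.0
```

Run:
```python
from h import *
S=shot('scene','s15')
cv2.imwrite('pics/g11.png',cv2.resize(S['img'][100:330,170:490],None,fx=2.5,fy=2.5,interpolation=cv2.INTER_CUBIC)[:,:,::-1])
```

```text
(no output)
```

View pics/g11.png

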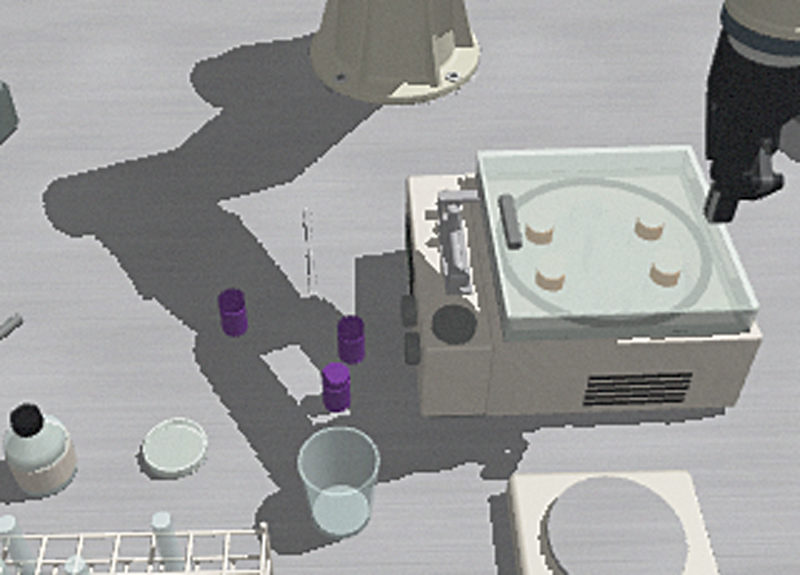

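The lid is shut with four vials upright under it, at crop (540,232), (650,228), (550,278), (665,275). The bolt is through the keeper, the beaker and bottle are untouched, and the arm is clear.

```bash
python3 -c "
from rig import *
print(sign_off())"
```

```text
the job is handed in; nothing more can be done
None
```

I handed the job in at about 67 s on the robot clock. The rotor is seated with four vials in opposite cup pairs, the lid is shut, the bolt is home, and the start button was pressed to its stop and let go. The beaker and reagent bottle were not touched; `sign_off()` returned no verdict, so I don't know the judged result.

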